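Tighten the glue press evenly in cross order

TASK

Close the sloping glue press evenly: take the fork wrench from its tray and turn the four screws clockwise in cross order (each time the diagonally opposite screw next), first about an eighth of a turn each, then in a second pass, again in cross order, fully home until every bar points straight up the slope at its stop. Then stand the wrench upright in its tray again and let go. Turn the screws with the wrench only, keep the fingers off the press, and leave the jar, spool and tin where they are.

Things in the scene. Friction and masses are not known exactly. Their poses are not given: they have to be found in the camera images.
- press: Sloping grey glue press, fixed, base 150 x 180 mm, 30 mm high at the front, 104 mm at the back. Origin: centre of the underside; x level and uphill (away from the robot, but for yaw), y left, z up. Its aluminium cover plate, 136 x 136 mm, rises towards +x at 28 degrees, so the axes of its four screws (a square, 84 mm apart) lean 28 degrees from vertical towards -x.
- tray: Shallow open grey plastic tray, 100 x 100 mm, fixed to the table; walls 5 mm thick and 14 mm high, floor 5 mm thick (inside 90 x 90 mm). Origin: centre of its underside; x and y along its sides. The wrench stands in it.
- wrench_grip (a point): Centre of the handle of the loose upright wrench (0.18 to 0.35 kg, 120 mm tall), 96 mm above its foot. The black handle at the top is a flat-sided block 40 mm (x) by 24 mm (y, grip across this) by 48 mm high; below it a 16 mm round shank, a 37 mm collar and a fork. z up along the wrench. It is the same after a half turn.
- wrench_foot (a point): Centre of the wrench's foot, on its axis between the jaw ends; same axes. The fork has two steel jaws, 32 mm long in x, 31.5 mm over both in y, with an open slot between them along x, 11 mm wide in y and 18 mm deep, open downwards and at both ends: it goes over a screw's bar.
- screw_nl_bar (a point): Centre of the top of the near left screw's head (seen from the robot; far = higher on the slope). The head is a steel bar 26 mm long, 6 mm thick, 14 mm high, on a round flange 30 mm across and 3 mm thick. y along the bar (turns with it), z out along the screw's axis. Its partner across the diagonal is the far right one.
- screw_nl (a joint): Turn of the near left screw, rad, growing clockwise (seen looking at the face). 0 = loose, bar along the press's y, across the slope; starts at 0 to 0.2; 1.57 = home at a stop, bar straight up and down the slope in line with a small dark mark. Stays where it is left; takes about 0.1 N m; the screw does not sink.
- screw_fl_bar (a point): Centre of the top of the far left screw's head (seen from the robot; far = higher on the slope). The head is a steel bar 26 mm long, 6 mm thick, 14 mm high, on a round flange 30 mm across and 3 mm thick. y along the bar (turns with it), z out along the screw's axis. Its partner across the diagonal is the near right one.
- screw_fl (a joint): Turn of the far left screw, rad, growing clockwise (seen looking at the face). 0 = loose, bar along the press's y, across the slope; starts at 0 to 0.2; 1.57 = home at a stop, bar straight up and down the slope in line with a small dark mark. Stays where it is left; takes about 0.1 N m; the screw does not sink.
- screw_fr_bar (a point): Centre of the top of the far right screw's head (seen from the robot; far = higher on the slope). The head is a steel bar 26 mm long, 6 mm thick, 14 mm high, on a round flange 30 mm across and 3 mm thick. y along the bar (turns with it), z out along the screw's axis. Its partner across the diagonal is the near left one.
- screw_fr (a joint): Turn of the far right screw, rad, growing clockwise (seen looking at the face). 0 = loose, bar along the press's y, across the slope; starts at 0 to 0.2; 1.57 = home at a stop, bar straight up and down the slope in line with a small dark mark. Stays where it is left; takes about 0.1 N m; the screw does not sink.
- screw_nr_bar (a point): Centre of the top of the near right screw's head (seen from the robot; far = higher on the slope). The head is a steel bar 26 mm long, 6 mm thick, 14 mm high, on a round flange 30 mm across and 3 mm thick. y along the bar (turns with it), z out along the screw's axis. Its partner across the diagonal is the far left one.
- screw_nr (a joint): Turn of the near right screw, rad, growing clockwise (seen looking at the face). 0 = loose, bar along the press's y, across the slope; starts at 0 to 0.2; 1.57 = home at a stop, bar straight up and down the slope in line with a small dark mark. Stays where it is left; takes about 0.1 N m; the screw does not sink.
- jar_b_mid (a point): Bystander, loose: centre of the white jar with a blue lid that stands alone on the other side of the press from the tray, 98 mm across, 88 mm tall, 44 mm up.
- thread_0_mid (a point): Bystander, loose: centre of the spool of pale thread, 34 mm across, 45 mm tall, 22 mm up.
- tin_brown_mid (a point): Bystander, loose: centre of the flat round brown tin, 68 mm across, 24 mm tall, 12 mm up.

How it is judged:
By the outcome, as a careful person would: the job done as asked, in the order asked, and still so for the second after the job is handed in, with the robot touching nothing.
It also fails if it takes over 72 s, if anything falls off the work surface, if the arm or the gripper's body presses on something with over 40 N, if the wrist force passes 120 N, or if a joint passes its speed limit or range.

ROBOT

A 6-joint arm with a two-finger parallel gripper is mounted at the origin on a cart in front of the work surface, level with it; the furniture and walls round the work are solid. World frame = base frame: x ahead of the robot, y to its left, z up, the work surface at z = 0. Lengths are in m, angles in rad, forces in N, time in s.
With the tool pointing down it reaches from about 0.25 to 0.775 m from the base axis. Payload 4 kg.
Tool frame: the origin (TCP) lies at the very end of the fingers, on their centre line; the grasp point (between the pads) lies 19 mm behind it (robot.hold_point_z is the distance from the TCP to the grasp point, in m); z points along the fingers, y is the line along which they close (so a half turn about z gives the same grasp; the last joint's range is limited). The gripper opens to 94 mm and grips with 3 to 60 N. Pads are 16 mm wide; open, the fingers measure 119 mm over their backs; the gripper's body (75 mm by 177 mm) begins 78 mm behind the grasp point.
Start: joints at [1.18, 0.087, 1.371, -0, 1.684, -0.103], TCP at [0.156, 0.527, 0.206] pointing down, gripper open.
Joint ranges: [-3.1, 3.1], [-0.76, 2.03], [0.27, 2.55], [-1.08, 4.22], [0.17, 2.65], [-2.57, 2.57]. Speed limits (rad/s): [2.79, 2.79, 3.14, 3.14, 3.14, 3.14].

INTERFACE

Orientations are given as [roll, pitch, yaw] about the fixed x, y, z axes, in that order (R = Rz(yaw) Ry(pitch) Rx(roll)).
In Python, from bench import robot gives the robot as it stands.
- The arm moves only by the tool carry_out, never from a script. Its argument "steps" is a list of rows, each a list of 3 entries, a list of its own where there are three numbers: the shift along the tool's x, y, z in m, then the turn about the tool's z in units of 10 degrees (1.0 is 10 degrees), then the closure, from -1 (fully open) to 1 (shut). In form: [[[tx, ty, tz], roll, jaw], ...]. A call has 1 to 10 rows; each row is the pose to reach, as a shift and turn from the pose commanded when the call began, along the tool's axes at that moment; what a row does not reach only later rows make up. A row lasts 1/8 s, in which the tool goes at most 62.5 mm and 10.7 degrees, less where a joint would pass 70% of its speed; a pose out of reach is approached as far as the arm can. A call with a gripper value outside its range is refused whole. The fingers move at their own pace and stop on an object; the grip force is fixed at half the most. Time passes only in rows, so rows that repeat a pose let the fingers close. It gives the time, the measured TCP pose, the force, the opening and the grip force at its end, in the units of the state.
- robot.get_obs(): the state, without advancing time (a new reading comes with each control period).
- robot.snapshot(name): name is "side" or "top"; returns a dict with "image" (480x640x3 uint8, red, green, blue), "z_map" (480x640 float32, m along the optical axis (not along the pixel's ray), 0 where there is no reading), "mtx" (3x3 intrinsics, pixels), "D" ([k1, k2, p1, p2, k3] as OpenCV has them; the pictures are not rectified), "R" (3x3) and "t" (3): a world point X has camera coordinates R X + t. Camera axes: x right, y down, z forward; pixel columns grow to the right and rows downward; lengths in m; the calibration is good to about 2 mm. A picture is of the moment at which its call begins.
- robot.close_job(): hands the job in; it is judged then, once.
The state is a dict: "time": time; "joint_positions": joint angles; "qvel": joint speeds; "joint_torque": joint torques, N m; "tool_pos": TCP position; "ee_rot": TCP orientation; "wrist_force": force on the tool from outside, world axes, zero at the start; "wrist_torque": the same for the moment, N m; "width": finger opening in m; "finger_force": force on a finger pad.
Only numpy, scipy, OpenCV 4.12 (cv2) and the standard library are available. Lean on these libraries where they do the work, as an engineer would, in place of code of your own. Each camera call takes 0.05 s, during which the arm holds its last target. There are 200 camera calls.

## Working session

There is one attempt and no reset: what is moved stays moved. The work goes in short steps, Python scripts to look and compute and a tool call to move; the robot and the scene stay as the last step left them, time stands still between calls to the robot, and variables do not carry over. Pictures are saved under pics/ and viewed, at most 10 in all, crops included, and the job is handed in when it is done.

Besides the shell and the picture viewer there is one more tool, called after "Emit:" as name(argument=value, ...), one argument or row to a line, values as JSON. carry_out: Moves the arm, as the interface text tells. Its arguments: {"type":"object","properties":{"steps":{"type":"array","items":{"type":"array"}}},"required":["steps"]}

```bash
ls; mkdir -p pics
python3 - <<'E'
from bench import robot
import cv2,numpy as np
print(robot.get_obs(), robot.hold_point_z)
for n in ("side","top"):
    s=robot.snapshot(n); np.savez(f"pics/{n}0.npz",**s); cv2.imwrite(f"pics/{n}0.png",s["image"][:,:,::-1])
    print(n,s["mtx"],s["D"],s["R"],s["t"])
E
```

```text
pics
{'time': 0.0, 'joint_positions': array([ 1.17992045e+00,  8.79377914e-02,  1.37219317e+00, -8.25043838e-06,
        1.68363626e+00, -1.03092666e-01]), 'qvel': array([ 0.00121169, -0.00016316, -0.00123099, -0.00018969,  0.00080612,
       -0.00048348]), 'joint_torque': array([ 2.42950964e-04, -3.40185606e+01, -3.02422643e+01,  7.19471485e-02,
        3.30306182e-02, -1.74588413e-04]), 'tool_pos': array([0.15590048, 0.52687606, 0.2043446 ]), 'ee_rot': array([-3.13942879e+00, -2.15628055e-04,  2.85380829e+00]), 'wrist_force': array([-0.32394109, -0.42994367,  0.16918115]), 'wrist_torque': array([ 0.01399787, -0.02500406, -0.00081363]), 'finger_force': 0.0, 'width': 0.09402531866867571} 0.0188
side [[540.17809417   0.         325.61529947]
 [  0.         540.17809417 227.71641272]
 [  0.           0.           1.        ]] [-0.14058267  0.          0.          0.          0.        ] [[-0.97811793 -0.20648616  0.02547133]
 [-0.12611795  0.49109216 -0.86192967]
 [ 0.16546778 -0.84628125 -0.50638765]] [0.49368467 0.11647302 1.28671241]
top [[574.7307264    0.         311.2234682 ]
 [  0.         574.7307264  237.21134689]
 [  0.           0.           1.        ]] [-0.18339569  0.          0.          0.          0.        ] [[ 9.67373367e-03 -9.99951228e-01  1.99011402e-03]
 [-9.77834393e-01 -9.87601705e-03 -2.09146753e-01]
 [ 2.09156207e-01  7.72280538e-05 -9.77882240e-01]] [0.08612798 0.50205328 1.45472218]
```

View both.

View pics/side0.png

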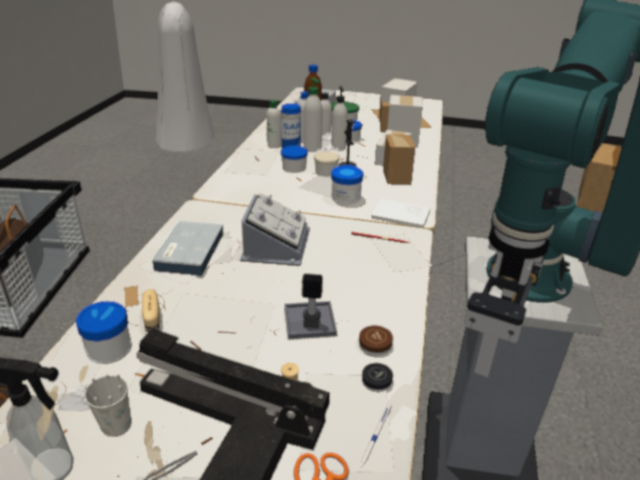

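View pics/top0.png

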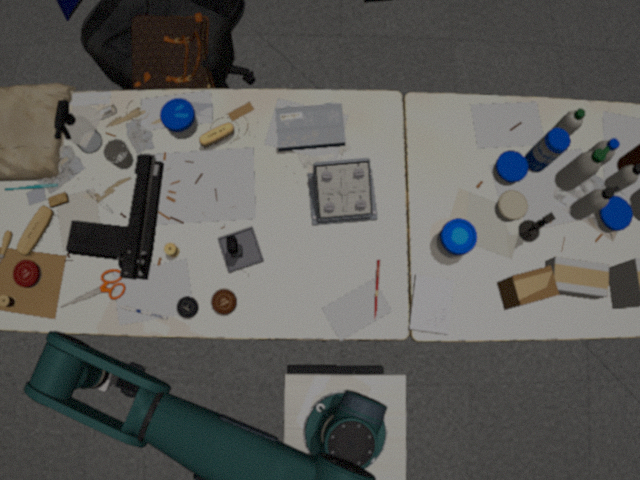

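```bash
cat > h.py <<'E'
import numpy as np,cv2
def load(n): return dict(np.load(f"pics/{n}.npz"))
def cloud(s):
    v,u=np.mgrid[0:480,0:640]; p=np.stack([u,v],-1).reshape(-1,1,2).astype(float)
    n=cv2.undistortPoints(p,s["mtx"],s["D"]).reshape(480,640,2)
    z=s["z_map"].astype(float); c=np.dstack([n*z[...,None],z])
    w=(c-s["t"])@s["R"]; w[z==0]=np.nan; return w
def proj(s,X):
    return cv2.projectPoints(np.atleast_2d(X).astype(float),cv2.Rodrigues(s["R"])[0],s["t"],s["mtx"],s["D"])[0][:,0]
def ray(s,uv,plane_n,plane_d):
    n=cv2.undistortPoints(np.array(uv,float).reshape(-1,1,2),s["mtx"],s["D"])[:,0]
    d=np.c_[n,np.ones(len(n))]@s["R"]; o=-s["R"].T@s["t"]
    return o+d*((plane_d-o@plane_n)/(d@plane_n))[:,None]
def crop(s,u0,v0,u1,v1,k): return cv2.resize(s["image"][v0:v1,u0:u1,::-1],None,fx=k,fy=k,interpolation=cv2.INTER_CUBIC)
E
python3 - <<'E'
from h import *
np.set_printoptions(precision=4,suppress=True)
t,s=load("top0"),load("side0")
wt,ws=cloud(t),cloud(s)
for n,w,pts in (("top",wt,[(343,190),(240,250),(233,245),(458,237),(171,249),(223,301),(300,240),(200,200),(335,200),(350,170)]),("side",ws,[(312,283),(347,180),(375,338),(290,372),(275,225),(312,310),(200,310)])):
    for u,v in pts: print(n,(u,v),w[v,u])
a=crop(t,300,145,390,235,6); b=crop(t,205,215,275,285,0+0 or 6)
b=cv2.copyMakeBorder(b,0,120,0,0,cv2.BORDER_CONSTANT)
cv2.imwrite("pics/ctop.png",cv2.resize(np.hstack([a,b])[:540,:800],None,fx=1,fy=1))
a=crop(s,230,180,320,270,5);b=crop(s,275,260,345,350,5)
cv2.imwrite("pics/cside.png",np.hstack([a,b]))
E
```

```text
top (343, 190) [0.6218 0.0091 0.084 ]
top (240, 250) [0.4682 0.2793 0.0362]
top (233, 245) [0.4639 0.2861 0.1252]
top (458, 237) [ 0.4986 -0.2903  0.0858]
top (171, 249) [0.4675 0.4635 0.0429]
top (223, 301) [0.3333 0.3211 0.0261]
top (300, 240) [ 0.5046  0.1215 -0.0009]
top (200, 200) [ 0.6154  0.4012 -0.0014]
top (335, 200) [0.5979 0.0295 0.0716]
top (350, 170) [ 0.6714 -0.0085  0.1013]
side (312, 283) [0.4697 0.3079 0.1176]
side (347, 180) [ 0.4959 -0.2421  0.0819]
side (375, 338) [0.3369 0.3268 0.0202]
side (290, 372) [0.4694 0.476  0.0433]
side (275, 225) [0.6208 0.0526 0.0819]
side (312, 310) [0.4704 0.3012 0.0452]
side (200, 310) [0.7154 0.3065 0.0004]
```

View pics/ctop.png

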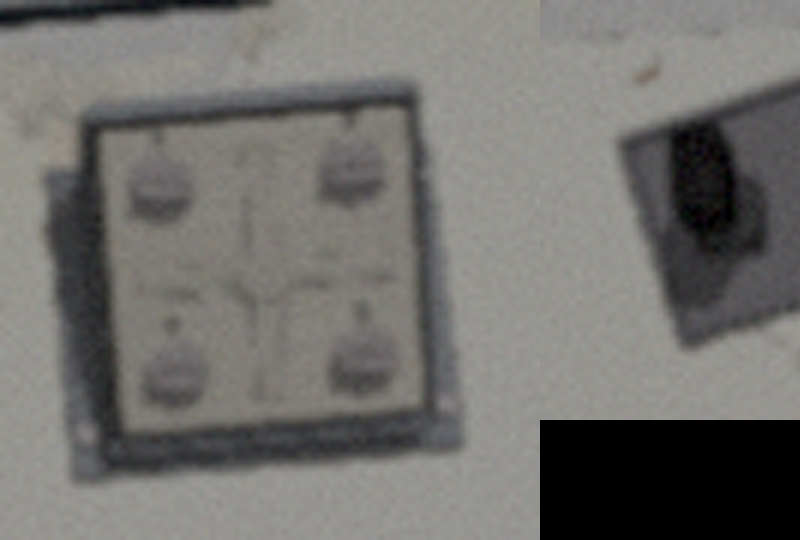

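View pics/cside.png

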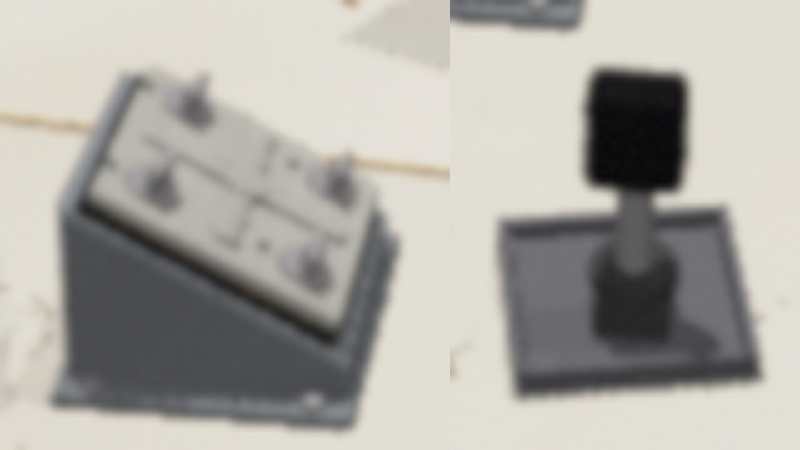

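```bash
cat > fit.py <<'E'
from h import *
from scipy.optimize import least_squares
np.set_printoptions(precision=4,suppress=True)
t,s=load("top0"),load("side0")
T=(np.array([(100,127),(413,103),(428,408),(122,432)])+.5)/6-.5+[300,145]   # UL UR DR DL
S=(np.array([(90,195),(155,72),(378,185),(335,330)])+.5)/5-.5+[230,180]
a=np.radians(28); h=.068
P=np.array([(h,h),(h,-h),(-h,-h),(-h,h)])
def axes(y):
    u=np.array([np.cos(a)*np.cos(y),np.cos(a)*np.sin(y),np.sin(a)]);l=np.array([-np.sin(y),np.cos(y),0]);return u,l,np.cross(u,l)
def W(p,q,n=0):
    u,l,nn=axes(p[3]); q=np.atleast_2d(q); return p[:3]+q[:,:1]*u+q[:,1:2]*l+n*nn
if __name__=="__main__":
    x0=[.62,.01,.08,.05]
    for nm,f in (("top",lambda p:(proj(t,W(p,P))-T).ravel()),("side",lambda p:(proj(s,W(p,P))-S).ravel()),("both",lambda p:np.r_[(proj(t,W(p,P))-T).ravel(),(proj(s,W(p,P))-S).ravel()])):
        r=least_squares(f,x0); print(nm,r.x,r.fun.reshape(-1,2).round(1).tolist())
    p=r.x
    for nm,c in (("top",t),("side",s)):   # depth vs plane: interior points off the heads
        w=cloud(c).reshape(-1,3); u,l,n=axes(p[3]); d=w-p[:3]; q=np.c_[d@u,d@l]
        m=(abs(q)<.06).all(1)&(abs(d@n)<.01)&(np.min(abs(q),axis=1)<.02)
        A=np.c_[q[m],np.ones(m.sum())]; print(nm,m.sum(),"normal off: slope u,l,const",np.linalg.lstsq(A,(d@n)[m],rcond=None)[0],np.median((d@n)[m]))
        # heads: points 10..20mm above plane
        for i in (1,-1):
            for j in (1,-1):
                mm=((abs(q-[i*.042,j*.042])<.02).all(1))&(d@n>.008)&(d@n<.022); print("head",i,j,mm.sum(),q[mm].mean(0),np.percentile((d@n)[mm],90) if mm.any() else 0)
E
python3 fit.py
```

```text
top [0.6232 0.0066 0.0848 0.0933] [[0.0, -0.0], [0.0, 0.0], [-0.0, -0.0], [-0.0, 0.0]]
side [ 0.6336 -0.0144  0.0622  0.0892] [[0.2, -0.2], [-0.3, -0.6], [-0.1, 1.5], [0.2, -0.6]]
both [0.627  0.0059 0.0741 0.0927] [[0.2, -0.0], [-0.1, 0.1], [-0.2, -0.4], [0.1, -0.4], [-0.1, -0.1], [-0.6, -1.0], [0.5, 1.5], [0.8, -0.1]]
top 740 normal off: slope u,l,const [0.0028 0.0016 0.0063] 0.006647540945484963
head 1 1 108 [0.0424 0.0429] 0.016953143113395498
head 1 -1 109 [ 0.0424 -0.0415] 0.01713458135166016
head -1 1 127 [-0.0409  0.0421] 0.0175955810987266
head -1 -1 116 [-0.0405 -0.0411] 0.018576995637321344
side 534 normal off: slope u,l,const [0.     0.0024 0.0066] 0.0066701568984216305
head 1 1 78 [0.0431 0.0496] 0.020558315560295942
head 1 -1 53 [ 0.0449 -0.035 ] 0.020708728578327742
head -1 1 55 [-0.0391  0.0471] 0.019713208134799855
head -1 -1 54 [-0.0408 -0.0363] 0.020103058059228008
```

```bash
cat >> fit.py <<'E'
    c0=p[:3]+.0065*axes(p[3])[2]
    g=lambda p:np.r_[(proj(t,W(p,P))-T).ravel(),np.dot(np.array(p[:3])-c0,axes(p[3])[2])/.0005]
    r=least_squares(g,x0);p=r.x;print("top+plane",p,r.fun.round(1))
    g2=lambda p:np.r_[(proj(s,W(p,P))-S).ravel(),np.dot(np.array(p[:3])-c0,axes(p[3])[2])/.0005]
    r=least_squares(g2,x0);print("side+plane",r.x,r.fun.round(1))
    np.save("press.npy",p)
    ims=[]
    for c,(u0,v0,u1,v1,k) in ((t,(300,145,390,235,4.4*1)),(s,(230,180,320,270,4.4))):
        k=4.4; im=crop(c,u0,v0,u1,v1,k)
        tr=lambda x:np.round((proj(c,x)-[u0,v0]+.5)*k-.5).astype(int)
        cv2.polylines(im,[tr(W(p,P))],True,(0,0,255),1)
        th=np.linspace(0,6.28,40)
        for i in (1,-1):
            for j in (1,-1):
                o=np.array([i,j])*.042
                cv2.polylines(im,[tr(W(p,o+.015*np.c_[np.cos(th),np.sin(th)],.003))],True,(0,255,0),1)
                cv2.polylines(im,[tr(W(p,[o+[0,.013],o-[0,.013]],.017))],False,(255,0,0),1)
        ims.append(im)
    cv2.imwrite("pics/ov.png",np.hstack(ims))
E
python3 fit.py | tail -2
```

```text
top+plane [0.6246 0.0063 0.0803 0.0932] [ 0.1  0.1 -0.1  0.1 -0.1 -0.1  0.  -0.1  0. ]
side+plane [0.6241 0.0161 0.0805 0.0937] [-0.5 -0.2 -0.9 -1.4  0.6  1.3  0.9 -0.  -0.1]
```

View pics/ov.png

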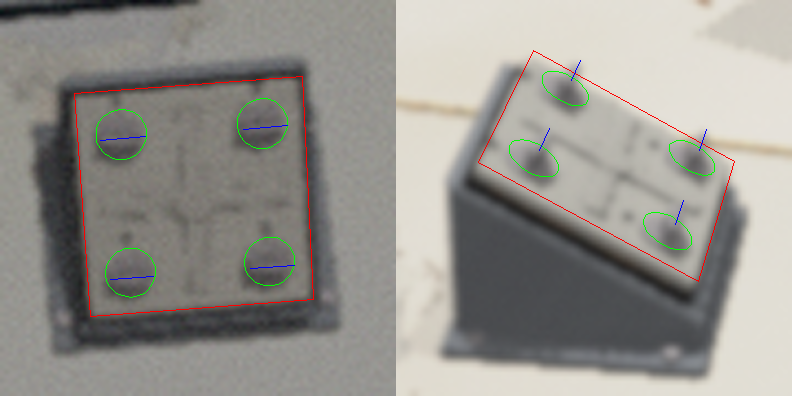

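Run:
```python
from h import *
np.set_printoptions(precision=4,suppress=True)
C={n:cloud(load(n+"0")).reshape(-1,3) for n in("top","side")}
for n in C: c=load(n+"0"); print(n,"cam",-c["R"].T@c["t"])
def rep(name,x,y,r,z0,z1):
    for n,w in C.items():
        m=(np.hypot(w[:,0]-x,w[:,1]-y)<r)&(w[:,2]>z0)&(w[:,2]<z1); q=w[m]
        e=np.percentile(q,[2,98],axis=0)
        print(name,n,m.sum(),"mid",e.mean(0),"size",e[1]-e[0],"med",np.median(q,axis=0))
rep("jar",.497,-.27,.08,.075,.1)
rep("jar2",.77,.45,.12,.07,.12)
rep("tin",.333,.322,.06,.018,.035)
rep("spool",.467,.465,.04,.035,.055)
rep("handle",.467,.29,.06,.1,.14)
rep("handle side",.467,.29,.06,.075,.115)
rep("table1",.55,.2,.04,-.02,.02)
rep("table2",.45,.12,.04,-.02,.02)
rep("tray",.46,.27,.09,.008,.025)
```

```text
top cam [0.1858 0.091  1.5274]
side cam [0.2847 1.1337 0.7394]
jar top 1053 mid [ 0.5016 -0.2918  0.0844] size [0.0874 0.0867 0.0137] med [ 0.5014 -0.2921  0.0845]
jar side 472 mid [ 0.5036 -0.2876  0.0826] size [0.0876 0.0909 0.0138] med [ 0.504  -0.2819  0.0849]
jar2 top 1018 mid [0.7823 0.469  0.0909] size [0.1956 0.1004 0.0346] med [0.8323 0.4665 0.0839]
jar2 side 1678 mid [0.7948 0.489  0.0883] size [0.1732 0.1238 0.0338] med [0.8334 0.4771 0.0842]
tin top 478 mid [0.3348 0.3201 0.0243] size [0.0607 0.0605 0.0116] med [0.3339 0.32   0.023 ]
tin side 657 mid [0.3354 0.3253 0.0222] size [0.0617 0.0618 0.007 ] med [0.3352 0.3268 0.0225]
spool top 114 mid [0.4686 0.4674 0.0443] size [0.0297 0.0273 0.0141] med [0.469  0.4671 0.0438]
spool side 216 mid [0.4717 0.4701 0.0413] size [0.0285 0.0285 0.01  ] med [0.4711 0.4718 0.0436]
handle top 169 mid [0.4682 0.292  0.1157] size [0.0378 0.0256 0.0275] med [0.4669 0.2911 0.1232]
handle side 333 mid [0.472  0.2975 0.1137] size [0.0374 0.0242 0.0258] med [0.4714 0.304  0.1193]
handle side top 40 mid [0.4666 0.289  0.099 ] size [0.0351 0.0203 0.0309] med [0.454  0.2819 0.0991]
handle side side 306 mid [0.4717 0.2997 0.0963] size [0.0369 0.0203 0.0354] med [0.4703 0.3056 0.0968]
table1 top 648 mid [ 0.55    0.2    -0.0005] size [0.0699 0.0732 0.0138] med [ 0.5494  0.1997 -0.0008]
table1 side 575 mid [ 0.552   0.1995 -0.0003] size [0.0674 0.0715 0.0059] med [ 0.5521  0.2022 -0.0003]
table2 top 682 mid [ 0.4498  0.1194 -0.0003] size [0.0714 0.0726 0.0136] med [ 0.4498  0.1205 -0.0006]
table2 side 526 mid [ 0.4491  0.1206 -0.0001] size [0.0694 0.0708 0.0064] med [ 0.449   0.1206 -0.0002]
tray top 403 mid [0.4739 0.2813 0.0144] size [0.1176 0.1183 0.0125] med [0.4685 0.2761 0.0115]
tray side 523 mid [0.4787 0.2865 0.016 ] size [0.1156 0.1164 0.0155] med [0.4718 0.3086 0.0126]
```

Run:
```python
from h import *
np.set_printoptions(precision=4,suppress=True)
for n in("top","side"):
    w=cloud(load(n+"0")).reshape(-1,3)
    m=(np.hypot(w[:,0]-.47,w[:,1]-.293)<.05)&(w[:,2]>(.112))&(w[:,2]<.135); q=w[m]
    r=cv2.minAreaRect((q[:,:2]*1000).astype(np.float32)); print(n,m.sum(),r, q.mean(0))
    d=q[:,:2]-q[:,:2].mean(0); u=np.linalg.svd(d,full_matrices=False)[2][0]; print(np.degrees(np.arctan2(u[1],u[0])))
    # tray: everything dark above table 3..18 mm
    m=(np.hypot(w[:,0]-.474,w[:,1]-.284)<.08)&(w[:,2]>.004)&(w[:,2]<.02); print("tray",m.sum(),cv2.minAreaRect((w[m,:2]*1000).astype(np.float32)))
# tray rim top corners in the top picture at z=.014: grayscale threshold mask
c=load("top0"); g=cv2.cvtColor(c["image"],cv2.COLOR_RGB2GRAY)[215:285,205:275]; mk=(cv2.GaussianBlur(g,(3,3),0)<115).astype(np.uint8)
k=max(cv2.findContours(mk,0,1)[0],key=cv2.contourArea); k=k[:,0]+[205,215]
X=ray(c,k,np.array([0,0,1.]),.010); print("mask tray",cv2.minAreaRect((X[:,:2]*1000).astype(np.float32)))
```

```text
top 153 ((469.35174560546875, 292.4199523925781), (40.905853271484375, 24.187702178955078), 8.407316207885742) [0.4683 0.2919 0.1234]
-170.22949303682282
tray 858 ((474.9933776855469, 282.16839599609375), (153.1529998779297, 153.710205078125), 15.759626388549805)
side 228 ((472.9873962402344, 296.51885986328125), (39.646209716796875, 26.548038482666016), 1.0572216510772705) [0.4722 0.2999 0.1215]
-170.58695237268998
tray 1031 ((479.0610656738281, 286.26226806640625), (100.47637176513672, 105.9748306274414), 19.490446090698242)
mask tray ((474.8842468261719, 282.8060302734375), (103.95475769042969, 101.69314575195312), 19.473844528198242)
```

```bash
cat > mv.py <<'E'
import numpy as np
def shift(cur,tgt):  # (x,y,z,yawdeg) commanded -> [tx,ty,tz],roll
    y=np.radians(cur[3]); d=np.subtract(tgt[:3],cur[:3])
    return [round(float(v),4) for v in (d@[np.cos(y),np.sin(y),0],d@[np.sin(y),-np.cos(y),0],-d[2])], round((cur[3]-tgt[3])/10,3)
E
python3 - <<'E'
from h import *; from mv import shift
w=cloud(load("top0")).reshape(-1,3)
for a in np.linspace(0,1,9):
    p=np.array([.156,.527])*(1-a)+a*np.array([.471,.2945]); m=np.hypot(*(w[:,:2]-p).T)<.09; print(p.round(3),np.percentile(w[m,2],99).round(3) if m.sum() else None,end=" ")
c=(.156,.527,.206,163.51)
print(shift(c,(.471,.2945,.18,189.5)),shift(c,(.471,.2945,.082,189.5)))
E
```

```text
[0.156 0.527] 0.598 [0.195 0.498] 0.598 [0.235 0.469] 0.598 [0.274 0.44 ] 0.591 [0.314 0.411] 0.027 [0.353 0.382] 0.028 [0.392 0.353] 0.111 [0.432 0.324] 0.126 [0.471 0.294] 0.126 ([-0.368, -0.1335, 0.026], -2.599) ([-0.368, -0.1335, 0.124], -2.599)
```

Emit:
carry_out(
  steps=[
    [[-0.04,-0.015,0.0],-0.3,-1],
    [[-0.095,-0.035,0.0],-0.8,-1],
    [[-0.15,-0.055,0.005],-1.3,-1],
    [[-0.205,-0.075,0.01],-1.8,-1],
    [[-0.26,-0.095,0.015],-2.3,-1],
    [[-0.315,-0.115,0.02],-2.6,-1],
    [[-0.35,-0.127,0.026],-2.6,-1],
    [[-0.368,-0.1335,0.026],-2.6,-1],
    [[-0.368,-0.1335,0.026],-2.6,-1],
  ],
)

```text
time: 1.23
tool_pos: [0.4713, 0.2946, 0.1792]
ee_rot: [3.141, -0.001, -2.977]
wrist_force: [-0.1, 0.6, -0.6]
width: 0.094
finger_force: 0.0
```

Run:
```python
from bench import robot
from h import *
o=robot.get_obs(); print(o["time"],o["tool_pos"],np.degrees(o["ee_rot"]),o["joint_positions"],o["wrist_force"])
ims=[]
for n in("top","side"):
    s=robot.snapshot(n); np.savez(f"pics/{n}1.npz",**s); u,v=proj(s,[.471,.294,.1])[0].astype(int)
    ims.append(crop(s,u-40,v-45,u+40,v+45,5))
cv2.imwrite("pics/a1.png",np.hstack(ims))
```

```text
1.225 [0.47130494 0.29463475 0.17916785] [ 1.79982961e+02 -5.76549104e-02 -1.70571510e+02] [ 4.56332673e-01  1.07324259e-01  1.40082894e+00  5.75426411e-04
  1.63431764e+00 -1.27898543e+00] [-0.10227678  0.63904942 -0.59028531]
```

View pics/a1.png

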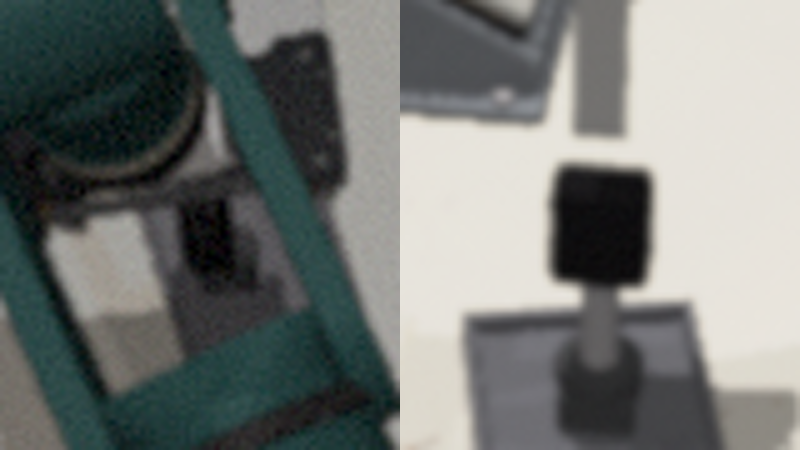

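Emit:
carry_out(
  steps=[
    [[0,0,0.03],0,-1],
    [[0,0,0.065],0,-1],
    [[0,0,0.09],0,-1],
    [[0,0,0.098],0,-1],
    [[0,0,0.098],0,1],
    [[0,0,0.098],0,1],
    [[0,0,0.098],0,1],
    [[0,0,0.098],0,1],
    [[0,0,0.098],0,1],
    [[0,0,0.098],0,1],
  ],
)

```text
time: 2.58
tool_pos: [0.4711, 0.2949, 0.0815]
ee_rot: [3.141, 0.0, -2.976]
wrist_force: [-0.2, 0.6, -0.2]
width: 0.0373
finger_force: 0.0
```

Emit:
carry_out(
  steps=[
    [[0,0,0],0,1],
    [[0,0,0],0,1],
    [[0,0,0],0,1],
    [[0,0,0],0,1],
    [[0,0,0],0,1],
  ],
)

```text
time: 3.2
tool_pos: [0.4711, 0.2949, 0.0814]
ee_rot: [-3.141, -0.0, -2.976]
wrist_force: [-0.0, -0.5, -0.3]
width: 0.0237
finger_force: 29.9
```

```bash
cat > tgt.py <<'E'
from fit import *
from mv import shift
p=np.array([.6261,.0088,.0803,.0932])
SC={"nl":(-1,1),"fl":(1,1),"fr":(1,-1),"nr":(-1,-1)}
def tip(k,p=p): return W(p,np.array(SC[k])*.042,.017)[0]
def pose(k,th,d,up=0,off=True):
    """TCP command: wrench foot d below bar-top centre, bar at th rad; slot centred on the immersed part"""
    u,l,n=axes(p[3]); b=np.sin(th)*u+np.cos(th)*l; yaw=np.arctan2(b[1],b[0])
    perp=np.array([np.sin(yaw),-np.cos(yaw),0])  # horizontal, toward uphill side of the slot (th=0)
    T=tip(k); c=b; m=np.cross(b,n) # thickness direction
    # sheared cross-section: offsets along perp of immersed bar
    sl=np.arctan2(-(n@perp),n[2]); o=.5*np.tan(sl)*(d+.003*np.sin(sl)) if off else 0
    x=T+o*perp; return (x[0],x[1],T[2]-d+up+.077,np.degrees(yaw))
if __name__=="__main__":
    for k in SC: print(k,tip(k),np.round(pose(k,.1,.005),4))
    for n in("top","side"):
        w=cloud(load(n+"0")).reshape(-1,3); pp=p.copy(); pp[:2]+= [-.0016,-.0025] if n=="top" else [.0014,.0025]
        u,l,nn=axes(p[3]); d=w-pp[:3]; q=np.c_[d@u,d@l]; h=d@nn
        for k,(i,j) in SC.items():
            m=(abs(q-np.array([i,j])*.042)<.018).all(1)&(h>(.011 if n=="top" else .009))&(h<.022); e=q[m]-np.array([i,j])*.042
            v=np.linalg.svd(e-e.mean(0),full_matrices=False)[2][0]; v=v*np.sign(v[1]); print(n,k,m.sum(),"mean",e.mean(0)*1000,"theta",np.arctan2(v[0],v[1]).round(3),"len",np.ptp(e,axis=0)*1000)
E
python3 tgt.py
python3 - <<'E'
from tgt import *
c=(.471,.2945,.082,189.5); print(shift(c,pose("nl",.1,0,.04)),pose("nl",.1,0,.04))
E
```

```text
nl [0.5773 0.0464 0.0756] [ 0.579   0.0464  0.1476 90.2773]
fl [0.6512 0.0533 0.115 ] [ 0.6529  0.0533  0.187  90.2773]
fr [ 0.659  -0.0303  0.115 ] [ 0.6607 -0.0303  0.187  90.2773]
nr [ 0.5851 -0.0372  0.0756] [ 0.5868 -0.0372  0.1476 90.2773]
top nl 27 mean [-1.5861 -1.396 ] theta -0.035 len [ 9.5502 24.0728]
top fl 28 mean [-2.3377 -0.5644] theta 0.32 len [18.2451 28.052 ]
top fr 25 mean [-0.8278  1.084 ] theta 0.046 len [ 8.3861 23.063 ]
top nr 25 mean [-0.9167 -0.5507] theta 0.071 len [ 8.8814 23.645 ]
side nl 25 mean [-1.4999  2.2012] theta -0.031 len [ 9.5778 25.1993]
side fl 30 mean [-1.5842  1.9279] theta 0.127 len [10.1173 26.4773]
side fr 22 mean [-0.7774  2.4014] theta 0.034 len [ 7.7461 26.5883]
side nr 21 mean [-0.511   1.4688] theta 0.083 len [ 9.0001 25.0243]
([-0.0643, -0.2623, -0.1106], np.float64(9.922)) (np.float64(0.5776938620451878), np.float64(0.046425557785569206), np.float64(0.19259230344159434), np.float64(90.27733543977142))
```

Emit:
carry_out(
  steps=[
    [[0,0,-0.03],0,1],
    [[0,0,-0.08],0,1],
    [[-0.01,-0.03,-0.11],1,1],
    [[-0.02,-0.08,-0.111],2,1],
    [[-0.03,-0.13,-0.111],3,1],
    [[-0.04,-0.18,-0.111],4,1],
    [[-0.055,-0.225,-0.111],5,1],
    [[-0.06,-0.25,-0.111],6,1],
    [[-0.0645,-0.262,-0.111],7,1],
    [[-0.0645,-0.262,-0.111],8,1],
  ],
)

```text
time: 4.45
tool_pos: [0.5779, 0.0461, 0.1911]
ee_rot: [-3.14, -0.001, 1.904]
wrist_force: [-0.8, 0.2, -3.2]
width: 0.0239
finger_force: 29.9
```

Emit:
carry_out(
  steps=[
    [[0,0,0],1,1],
    [[0,0,0],1.9,1],
    [[0,0,0],1.9,1],
    [[0,0,0],1.9,1],
  ],
)

```text
time: 4.95
tool_pos: [0.5778, 0.0473, 0.1919]
ee_rot: [-3.141, -0.0, 1.582]
wrist_force: [0.4, -0.7, -2.7]
width: 0.0242
finger_force: 29.9
```

Run:
```python
from bench import robot
from tgt import *
o=robot.get_obs(); print(o["time"],o["tool_pos"],np.degrees(o["ee_rot"]),o["joint_positions"],o["wrist_force"],o["width"])
tp=o["tool_pos"]; ims=[]
for n in("top","side"):
    s=robot.snapshot(n); np.savez(f"pics/{n}2.npz",**s); u,v=proj(s,tip("nl"))[0].astype(int)
    ims.append(crop(s,u-40,v-55,u+40,v+35,5))
    w=cloud(s).reshape(-1,3); m=(np.hypot(*(w[:,:2]-tp[:2]).T)<.04)&(w[:,2]<tp[2]+.005)&(w[:,2]>tp[2]-.079)
    for a in (.0,.02,.035,.055,.07):
        q=w[m&(abs(w[:,2]-(tp[2]-.076+a))<.007)]; print(n,a,len(q),(np.percentile(q,[3,97],axis=0).mean(0)-tp)[:2]*1000 if len(q)>3 else "", np.ptp(q,axis=0)*1000 if len(q) else "")
cv2.imwrite("pics/a2.png",np.hstack(ims))
```

```text
4.95 [0.5778 0.0473 0.1919] [-179.9413   -0.0137   90.6441] [-0.0163  0.1571  1.32    0.0002  1.6655 -0.0275] [ 0.367  -0.7084 -2.6662] 0.02422362034657069
top 0.0 0  
top 0.02 0  
top 0.035 0  
top 0.055 0  
top 0.07 0  
side 0.0 33 [0.3441 2.1828] [30.2436 30.3691  6.5063]
side 0.02 75 [-0.8953  9.713 ] [35.5688 32.0177 13.151 ]
side 0.035 92 [-0.2363  2.4888] [35.5817 35.1805 13.8989]
side 0.055 31 [-0.6791  4.3245] [12.4473 10.3914 13.8273]
side 0.07 21 [ 1.3358 10.6179] [25.006  19.6457 12.8354]
```

View pics/a2.png

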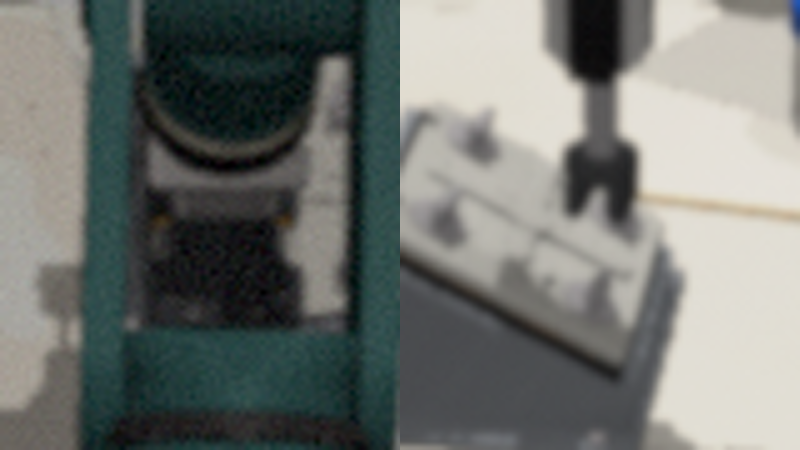

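```bash
cat >> mv.py <<'E'
def fwd(cur,s,r):
    y=np.radians(cur[3]); return (cur[0]+s[0]*np.cos(y)+s[1]*np.sin(y),cur[1]+s[0]*np.sin(y)-s[1]*np.cos(y),cur[2]-s[2],cur[3]-10*r)
E
python3 - <<'E'
from tgt import *; from mv import *
c=fwd((.471,.2945,.082,189.5),(-.0645,-.262,-.111),9.9); print(c)
for d in (-.005,0,.005): print(d,pose("nl",.02,d),shift(c,pose("nl",.02,d)))
E
```

```text
(np.float64(0.5778578940346489), np.float64(0.04673874297525904), 0.193, 90.5)
-0.005 (np.float64(0.5763700154685334), np.float64(0.04635170521612041), np.float64(0.15759230344159436), np.float64(94.32815350596367)) ([-0.0004, -0.0015, 0.0354], np.float64(-0.383))
0 (np.float64(0.5776952915113038), np.float64(0.046452008130928445), np.float64(0.15259230344159436), np.float64(94.32815350596367)) ([-0.0003, -0.0002, 0.0404], np.float64(-0.383))
0.005 (np.float64(0.5790205675540743), np.float64(0.04655231104573648), np.float64(0.14759230344159435), np.float64(94.32815350596367)) ([-0.0002, 0.0012, 0.0454], np.float64(-0.383))
```

Emit:
carry_out(
  steps=[
    [[0,0.001,0.015],-0.38,1],
    [[0,0.001,0.03],-0.38,1],
    [[0,0.001,0.037],-0.38,1],
    [[0,0.001,0.04],-0.38,1],
    [[0,0.001,0.0415],-0.38,1],
    [[0,0.001,0.043],-0.38,1],
    [[0,0.001,0.043],-0.38,1],
  ],
)

```text
time: 5.92
tool_pos: [0.5793, 0.0472, 0.1507]
ee_rot: [3.14, 0.0, 1.646]
wrist_force: [-0.8, 0.3, 1.9]
width: 0.0238
finger_force: 29.9
```

Emit:
carry_out(
  steps=[
    [[0,-0.0015,0],0,1],
    [[0,-0.0015,0.0005],0,1],
    [[0,-0.0015,0.0005],0,1],
  ],
)

```text
time: 6.3
tool_pos: [0.5772, 0.0471, 0.1483]
ee_rot: [-3.141, -0.0, 1.646]
wrist_force: [-1.0, -0.8, -2.3]
width: 0.024
finger_force: 29.9
```

Emit:
carry_out(
  steps=[
    [[0,-0.0003,0.001],0,1],
    [[0,-0.0003,0.002],0,1],
    [[0,-0.0003,0.002],0,1],
  ],
)

```text
time: 6.68
tool_pos: [0.5771, 0.0471, 0.1468]
ee_rot: [-3.141, -0.0, 1.646]
wrist_force: [0.1, -0.4, -1.4]
width: 0.0237
finger_force: 29.9
```

Emit:
carry_out(
  steps=[
    [[0,-0.0012,0],0,1],
    [[0,-0.0012,0],0,1],
  ],
)

```text
time: 6.92
tool_pos: [0.5763, 0.047, 0.1473]
ee_rot: [3.14, -0.0, 1.646]
wrist_force: [1.3, -0.4, -3.0]
width: 0.0237
finger_force: 29.9
```

Emit:
carry_out(
  steps=[
    [[0,0.002,0],0,1],
    [[0,0.002,0],0,1],
  ],
)

```text
time: 7.18
tool_pos: [0.5779, 0.0471, 0.1468]
ee_rot: [-3.141, -0.0, 1.646]
wrist_force: [-0.5, 0.1, -2.9]
width: 0.0237
finger_force: 29.9
```

```bash
sed -i 's/^p=np.array.*/p=np.array([.6242,.0088,.0803,.0932])/' tgt.py
python3 - <<'E'
from tgt import *; from mv import *
c=fwd(fwd((.471,.2945,.082,189.5),(-.0645,-.262,-.111),9.9),(0,.001,.043),-.38); c=fwd(c,(0,-.001,.0025),0); print(c)
for th in (.02,.4,.785): q=pose("nl",th,.0045); print(th,q,shift(c,q))
E
```

```text
(np.float64(0.577860670824188), np.float64(0.04667249078393109), 0.14750000000000002, 94.3)
0.02 (np.float64(0.5769880399497972), np.float64(0.046542280754255684), np.float64(0.14809230344159435), np.float64(94.32815350596367)) ([-0.0001, -0.0009, -0.0006], np.float64(-0.003))
0.4 (np.float64(0.5768255788568024), np.float64(0.04604424032474515), np.float64(0.14809230344159435), np.float64(74.86914941610175)) ([-0.0005, -0.0011, -0.0006], np.float64(1.943))
0.785 (np.float64(0.5763260897746019), np.float64(0.04576498376773615), np.float64(0.14809230344159435), np.float64(53.91978633265558)) ([-0.0008, -0.0016, -0.0006], np.float64(4.038))
```

Emit:
carry_out(
  steps=[
    [[0,-0.0009,0],0.5,1],
    [[-0.0003,-0.001,0],1.2,1],
    [[-0.0005,-0.0011,0],1.9,1],
    [[-0.0006,-0.0013,0],2.6,1],
    [[-0.0007,-0.0014,0],3.3,1],
    [[-0.0008,-0.0016,0],4.0,1],
    [[-0.0008,-0.0016,0],4.6,1],
    [[-0.0008,-0.0016,0],4.6,1],
  ],
)

```text
time: 8.18
tool_pos: [0.5771, 0.0465, 0.1483]
ee_rot: [3.14, -0.002, 0.845]
wrist_force: [-0.5, 0.6, 2.4]
width: 0.024
finger_force: 29.9
```

Run:
```python
from bench import robot
import numpy as np
o=robot.get_obs(); print({k:np.round(v,4) for k,v in o.items()})
```

```text
{'time': np.float64(8.175), 'joint_positions': array([-1.7900e-02,  1.6720e-01,  1.3950e+00,  6.0000e-04,  1.5769e+00,
        7.0810e-01]), 'qvel': array([-0.0007,  0.0009,  0.0031,  0.    , -0.0001, -0.0273]), 'joint_torque': array([ -0.4836, -35.9953, -28.868 ,  -0.211 ,   0.0822,   0.3243]), 'tool_pos': array([0.5771, 0.0465, 0.1483]), 'ee_rot': array([ 3.1401e+00, -2.0000e-03,  8.4480e-01]), 'wrist_force': array([-0.5301,  0.6281,  2.387 ]), 'wrist_torque': array([0.1147, 0.0509, 0.1239]), 'finger_force': np.float64(29.8705), 'width': np.float64(0.024)}
```

```bash
cat > st.py <<'E'
import json,sys
from tgt import *; from mv import *
def get(): return tuple(json.load(open("c.json")))
def put(c): json.dump([float(v) for v in c],open("c.json","w"))
E
python3 - <<'E'
from st import *
c=fwd(fwd((.471,.2945,.082,189.5),(-.0645,-.262,-.111),9.9),(0,.001,.043),-.38); c=fwd(c,(0,-.001,.0025),0); c=fwd(c,(-.0008,-.0016,0),4.6); put(c); print(c)
for d in (-.03,): q=pose("fr",.04,d,off=False); print(q,shift(c,q))
E
```

```text
(np.float64(0.5763251575920089), np.float64(0.04575477671418887), 0.14750000000000002, 48.3)
(np.float64(0.6570852124807421), np.float64(-0.030309266671746975), np.float64(0.22202791471560918), np.float64(93.31616198497473)) ([-0.0031, 0.1109, -0.0745], np.float64(-4.502))
```

Emit:
carry_out(
  steps=[
    [[0,0,-0.01],0,1],
    [[0,0,-0.035],0,1],
    [[0,0.01,-0.065],-0.8,1],
    [[0,0.05,-0.0745],-1.8,1],
    [[-0.002,0.08,-0.0745],-2.8,1],
    [[-0.003,0.1,-0.0745],-3.7,1],
    [[-0.003,0.111,-0.0745],-4.5,1],
    [[-0.003,0.111,-0.0745],-4.5,1],
  ],
)

```text
time: 9.18
tool_pos: [0.6573, -0.0306, 0.2206]
ee_rot: [-3.139, -0.0, 1.626]
wrist_force: [-0.1, -0.6, -2.9]
width: 0.0238
finger_force: 29.9
```

```bash
cat > look.py <<'E'
import sys
from bench import robot
from st import *
def bars(tag,w=cloud):
    o=robot.get_obs(); print(o["time"],o["tool_pos"],np.degrees(o["ee_rot"]),o["wrist_force"],o["wrist_torque"])
    for n in("top","side"):
        s=robot.snapshot(n); np.savez(f"pics/{n}{tag}.npz",**s)
        w=cloud(s).reshape(-1,3); pp=np.array([.6261,.0088,.0803,.0932]); pp[:2]+= [-.0016,-.0025] if n=="top" else [.0014,.0025]
        u,l,nn=axes(p[3]); d=w-pp[:3]; q=np.c_[d@u,d@l]; h=d@nn
        for k,(i,j) in SC.items():
            m=(np.hypot(*(q-np.array([i,j])*.042).T)<.019)&(h>(.011 if n=="top" else .009))&(h<.021); e=q[m]-np.array([i,j])*.042
            if m.sum()<12: print(n,k,m.sum()); continue
            v=np.linalg.svd(e-e.mean(0),full_matrices=False)[2][0]; v=v*np.sign(v[1]); print(n,k,m.sum(),"mean",e.mean(0)*1000,"theta",np.arctan2(v[0],v[1]).round(3),"len",np.ptp(e,axis=0)*1000)
if __name__=="__main__": bars(sys.argv[1])
E
python3 look.py 3
python3 - <<'E'
from st import *
c=fwd(get(),(-.003,.111,-.0745),-4.5); put(c)
s=load("side3"); u,v=proj(s,W(p,[0,0]))[0].astype(int)
cv2.imwrite("pics/a3.png",crop(s,u-48,v-50,u+48,v+40,6))
for d in (0,.003,.005): print(shift(c,pose("fr",.04,d)))
E
```

```text
9.175 [ 0.6573 -0.0306  0.2206] [-179.8751   -0.0185   93.1897] [-0.056  -0.6207 -2.8768] [-0.0743  0.0922  0.001 ]
top nl 31 mean [-0.9426  0.4332] theta 0.63 len [20.8009 23.1232]
top fl 21 mean [-1.792   0.7495] theta 0.119 len [12.812  25.1791]
top fr 0
top nr 0
side nl 30 mean [-1.5544  1.2685] theta 0.689 len [16.1244 20.5583]
side fl 29 mean [-1.4632  1.9076] theta 0.101 len [ 9.9195 27.1382]
side fr 22 mean [-0.7617  2.6801] theta -0.012 len [ 7.7365 26.5622]
side nr 24 mean [-0.8602  0.5622] theta 0.07 len [ 7.4845 30.5425]
([0.0, 0.0003, 0.03], np.float64(-0.002))
([0.0, 0.0011, 0.033], np.float64(-0.002))
([0.0, 0.0016, 0.035], np.float64(-0.002))
```

View pics/a3.png

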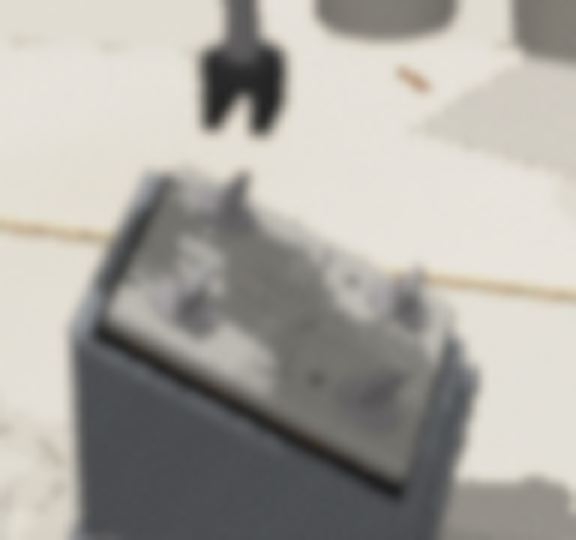

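Emit:
carry_out(
  steps=[
    [[0,0.001,0.015],0,1],
    [[0,0.001,0.025],0,1],
    [[0,0.0008,0.029],0,1],
    [[0,0.0008,0.031],0,1],
    [[0,0.001,0.0325],0,1],
    [[0,0.0012,0.0335],0,1],
    [[0,0.0012,0.0335],0,1],
  ],
)

```text
time: 10.15
tool_pos: [0.6587, -0.0298, 0.1882]
ee_rot: [3.141, -0.0, 1.629]
wrist_force: [0.3, -0.8, -2.7]
width: 0.0239
finger_force: 29.9
```

Emit:
carry_out(
  steps=[
    [[0,0.0002,0.001],0.4,1],
    [[-0.0002,0.0,0.001],1.1,1],
    [[-0.0004,-0.0001,0.001],1.8,1],
    [[-0.0006,-0.0002,0.001],2.5,1],
    [[-0.0007,-0.0004,0.001],3.2,1],
    [[-0.0008,-0.0006,0.001],3.9,1],
    [[-0.0008,-0.0006,0.001],4.5,1],
    [[-0.0008,-0.0006,0.001],5.0,1],
    [[-0.0008,-0.0006,0.001],5.0,1],
  ],
)

```text
time: 11.28
tool_pos: [0.6583, -0.0299, 0.1893]
ee_rot: [3.141, -0.003, 0.758]
wrist_force: [-2.1, 2.4, 4.3]
width: 0.0236
finger_force: 29.9
```

Run:
```python
from st import *
from bench import robot
o=robot.get_obs(); print(o["wrist_torque"])
c=fwd(fwd(get(),(0,.0012,.0335),0),(-.0008,-.0006,.001),5.0); put(c)
for k,th in (("fl",.12),("nr",.08)): 
    q=pose(k,th,-.03,off=False); print(k,shift(c,q))
```

```text
[0.4975 0.6017 0.1181]
fl ([0.0516, -0.0673, -0.0345], np.float64(-4.596))
nr ([-0.0585, -0.0467, 0.0049], np.float64(-4.799))
```

Emit:
carry_out(
  steps=[
    [[0,0,-0.01],0,1],
    [[0.01,-0.01,-0.0345],-0.5,1],
    [[0.03,-0.035,-0.0345],-1.5,1],
    [[0.045,-0.055,-0.0345],-2.5,1],
    [[0.0515,-0.0673,-0.0345],-3.5,1],
    [[0.0515,-0.0673,-0.0345],-4.6,1],
    [[0.0515,-0.0673,-0.0345],-4.6,1],
  ],
)

```text
time: 12.15
tool_pos: [0.6494, 0.0535, 0.2211]
ee_rot: [-3.141, 0.001, 1.557]
wrist_force: [0.2, 0.6, -3.7]
width: 0.0238
finger_force: 29.9
```

```bash
python3 look.py 4
python3 - <<'E'
from st import *
c=fwd(get(),(.0515,-.0673,-.0345),-4.6); put(c); print(c)
for th,d in ((.12,.0035),(.12,.0045),(.785,.0045)): print(shift(c,pose("fl",th,d)))
E
```

```text
12.15 [0.6494 0.0535 0.2211] [-179.9804    0.0384   89.2327] [ 0.2483  0.6442 -3.6982] [-0.0505  0.0235  0.0351]
top nl 0
top fl 0
top fr 0
top nr 17 mean [-1.4392 -2.1922] theta -0.083 len [ 8.958  19.5001]
side nl 29 mean [-1.4131  1.6062] theta 0.675 len [16.0187 18.3163]
side fl 30 mean [-1.5742  2.075 ] theta 0.085 len [ 9.8051 30.0004]
side fr 9
side nr 24 mean [-0.9621  0.9209] theta 0.026 len [ 7.5769 30.213 ]
(np.float64(0.649176082940594), np.float64(0.0532089095296733), 0.22200000000000003, 89.3)
([0.0001, 0.0014, 0.0335], np.float64(0.004))
([0.0001, 0.0017, 0.0345], np.float64(0.004))
([-0.0005, 0.001, 0.0345], np.float64(3.538))
```

Emit:
carry_out(
  steps=[
    [[0,0.001,0.015],0,1],
    [[0,0.001,0.025],0,1],
    [[0,0.001,0.029],0,1],
    [[0,0.001,0.031],0,1],
    [[0,0.0012,0.0325],0,1],
    [[0,0.0012,0.0335],0,1],
    [[0,0.0012,0.0335],0,1],
  ],
)

```text
time: 13.12
tool_pos: [0.6506, 0.0537, 0.1882]
ee_rot: [3.141, -0.0, 1.559]
wrist_force: [-0.9, -0.5, -2.8]
width: 0.0237
finger_force: 29.9
```

Emit:
carry_out(
  steps=[
    [[0,0.0,0.0005],0.5,1],
    [[-0.0002,0.0,0.0005],1.2,1],
    [[-0.0003,-0.0001,0.0005],1.9,1],
    [[-0.0004,-0.0002,0.0005],2.6,1],
    [[-0.0005,-0.0003,0.0005],3.3,1],
    [[-0.0005,-0.0004,0.0005],4.0,1],
    [[-0.0005,-0.0005,0.0005],4.6,1],
    [[-0.0005,-0.0005,0.0005],4.6,1],
  ],
)

```text
time: 14.12
tool_pos: [0.6498, 0.0537, 0.1894]
ee_rot: [3.141, -0.001, 0.758]
wrist_force: [-2.4, 0.1, 3.2]
width: 0.0236
finger_force: 29.9
```

Run:
```python
from st import *
from bench import robot
o=robot.get_obs(); print(o["wrist_torque"])
c=fwd(fwd(get(),(0,.0012,.0335),0),(-.0005,-.0005,.0005),4.6); put(c)
for k,th in (("nr",.08),): 
    q=pose(k,th,-.03,off=False); print(k,shift(c,q))
```

```text
[0.2428 0.8917 0.0974]
nr ([-0.1102, 0.0197, 0.0054], np.float64(-4.799))
```

Emit:
carry_out(
  steps=[
    [[0,0,-0.01],0,1],
    [[-0.01,0.0,-0.03],-0.5,1],
    [[-0.04,0.007,-0.033],-1.5,1],
    [[-0.075,0.013,-0.03],-2.5,1],
    [[-0.1,0.018,-0.02],-3.5,1],
    [[-0.11,0.0197,-0.01],-4.5,1],
    [[-0.11,0.0197,0.0054],-4.8,1],
    [[-0.11,0.0197,0.0054],-4.8,1],
  ],
)

```text
time: 15.12
tool_pos: [0.5828, -0.037, 0.1805]
ee_rot: [-3.139, -0.0, 1.593]
wrist_force: [-0.6, 0.6, -2.9]
width: 0.0237
finger_force: 29.9
```

```bash
python3 look.py 5
python3 - <<'E'
from st import *
c=fwd(get(),(-.11,.0197,.0054),-4.8); put(c); print(c)
for th,d in ((.07,.0035),(.785,.0035)): print(shift(c,pose("nr",th,d)))
E
```

```text
15.125 [ 0.5828 -0.037   0.1805] [-179.8491   -0.0065   91.2761] [-0.6271  0.6151 -2.8946] [-0.0464  0.0632  0.006 ]
top nl 22 mean [-1.8852  0.3564] theta 0.574 len [14.1944 20.2631]
top fl 25 mean [-1.0961  1.2733] theta 0.553 len [16.2164 20.0098]
top fr 0
top nr 0
side nl 30 mean [-1.1762  1.8799] theta 0.588 len [16.3262 23.6243]
side fl 35 mean [-1.5457  1.5366] theta 0.538 len [16.4095 23.1996]
side fr 32 mean [-1.3162  0.6903] theta 0.591 len [17.5012 24.21  ]
side nr 21 mean [-0.6806  2.0738] theta 0.033 len [ 7.9382 30.4471]
(np.float64(0.5833255404093151), np.float64(-0.03707674720360002), 0.18260000000000004, 91.3)
([-0.0001, 0.0012, 0.0335], np.float64(-0.05))
([-0.0007, 0.0006, 0.0335], np.float64(3.738))
```

```bash
cat > ang.py <<'E'
from st import *
from scipy.ndimage import minimum
def est(tags,k):
    out=[]
    for n in tags:
        s=load(n); w=cloud(s).reshape(-1,3); pp=np.array([.6252,.0088,.0803,.0932]); pp[:2]+= [-.0016,-.0025] if n[:3]=="top" else [.0014,.0025]
        u,l,nn=axes(p[3]); d=w-pp[:3]; i,j=SC[k]; q=np.c_[d@u-i*.042,d@l-j*.042,d@nn]
        q=q[(np.hypot(q[:,0],q[:,1])<.022)&(q[:,2]>.007)&(q[:,2]<.022)]
        if len(q)<15: out.append((n,None)); continue
        def cost(v):
            th,a,b,c=v; x=q-[a,b,c]; bl=np.c_[x[:,0]*np.sin(th)+x[:,1]*np.cos(th),x[:,0]*np.cos(th)-x[:,1]*np.sin(th),x[:,2]]
            e=np.abs(bl-[0,0,.008])-[.013,.003,.009]
            sd=np.linalg.norm(np.maximum(e,0),axis=1)+np.minimum(e.max(1),0)
            return np.r_[np.clip(sd,-.004,.004)/.001,a/.002,b/.003,c/.002]
        r=min((least_squares(cost,[t0,0,0,0],loss="soft_l1") for t0 in np.arange(-.3,1.9,.2)),key=lambda r:r.cost)
        out.append((n,len(q),round(float(r.x[0]),2),np.round(r.x[1:]*1000,1).tolist(),round(r.cost/len(q),2)))
    return out
if __name__=="__main__":
    for k in SC: print(k); [print("  ",*x) for x in est(sys.argv[1:],k)]
E
python3 ang.py top0 side0 top3 side3 side4 top5 side5
```

```text
nl
   top0 39 0.01 [-0.7, -1.7, 3.0] 0.95
   side0 28 2.99 [-0.6, -1.0, 1.2] 0.38
   top3 45 0.56 [-0.7, -0.4, 2.3] 1.12
   side3 32 0.56 [-1.1, -1.7, 1.1] 0.45
   side4 33 0.59 [-1.6, -1.9, 1.0] 0.48
   top5 43 0.73 [-1.3, -0.2, 2.9] 1.15
   side5 34 0.49 [-1.6, -1.8, 0.1] 0.37
fl
   top0 42 0.48 [0.6, 2.0, 1.0] 1.2
   side0 32 0.21 [-0.9, -1.0, -0.5] 0.37
   top3 42 -0.11 [-1.2, 1.6, 2.9] 1.38
   side3 32 -0.03 [-1.2, 0.1, 1.0] 0.48
   side4 33 -0.1 [-1.2, -0.8, 1.0] 0.51
   top5 43 0.47 [0.6, 3.5, 1.4] 1.24
   side5 41 0.6 [-1.0, -1.4, 1.4] 0.56
fr
   top0 36 -0.02 [-0.6, -0.8, 0.7] 1.05
   side0 25 0.01 [-0.3, -2.3, 0.8] 0.29
   top3 None
   side3 25 -0.03 [-0.6, -2.1, 1.2] 0.41
   side4 None
   top5 None
   side5 33 0.62 [-0.1, -1.6, 0.6] 0.34
nr
   top0 37 -0.09 [-0.2, -0.4, 1.3] 1.1
   side0 25 0.22 [-0.5, -0.4, 0.0] 0.69
   top3 None
   side3 25 -0.02 [-0.7, -1.5, -0.1] 0.4
   side4 27 -0.02 [-1.1, 0.2, 1.0] 0.48
   top5 None
   side5 27 3.23 [-0.2, -0.1, 1.5] 0.56
```

Emit:
carry_out(
  steps=[
    [[0,0.0008,0.015],-0.05,1],
    [[0,0.0008,0.025],-0.05,1],
    [[0,0.0008,0.029],-0.05,1],
    [[0,0.0008,0.031],-0.05,1],
    [[0,0.001,0.0325],-0.05,1],
    [[0,0.001,0.0335],-0.05,1],
    [[0,0.001,0.0335],-0.05,1],
  ],
)

```text
time: 16.1
tool_pos: [0.5846, -0.0366, 0.1488]
ee_rot: [3.141, -0.0, 1.602]
wrist_force: [-0.4, 1.2, -2.9]
width: 0.0242
finger_force: 29.9
```

Emit:
carry_out(
  steps=[
    [[0,0.0,0.0005],0.5,1],
    [[-0.0002,0.0,0.001],1.2,1],
    [[-0.0003,-0.0001,0.0015],1.9,1],
    [[-0.0004,-0.0002,0.002],2.6,1],
    [[-0.0005,-0.0003,0.002],3.3,1],
    [[-0.0005,-0.0004,0.002],4.0,1],
    [[-0.0005,-0.0005,0.002],4.6,1],
    [[-0.0005,-0.0005,0.002],4.9,1],
    [[-0.0005,-0.0005,0.002],4.9,1],
  ],
)

```text
time: 17.23
tool_pos: [0.5857, -0.0368, 0.1484]
ee_rot: [3.138, -0.004, 0.748]
wrist_force: [2.2, 1.6, 1.4]
width: 0.024
finger_force: 29.9
```

Run:
```python
from st import *
from bench import robot
o=robot.get_obs(); print(o["wrist_torque"])
c=fwd(fwd(get(),(0,.001,.0335),-.05),(-.0005,-.0005,.002),4.9); put(c); print(c)
q=pose("nl",.6,-.03,off=False); print(shift(c,q),q)
```

```text
[ 0.3028 -0.5139  0.1129]
(np.float64(0.583841235117994), np.float64(-0.03756951852974917), 0.14710000000000004, 42.8)
([0.0509, -0.0673, -0.0355], np.float64(-2.141)) (np.float64(0.5754220292432622), np.float64(0.046423757945861975), np.float64(0.18259230344159433), np.float64(64.20559980739229))
```

Emit:
carry_out(
  steps=[
    [[0,0,-0.01],0,1],
    [[0.01,-0.01,-0.035],-0.5,1],
    [[0.025,-0.035,-0.045],-1.2,1],
    [[0.045,-0.055,-0.045],-1.8,1],
    [[0.051,-0.0673,-0.0455],-2.15,1],
    [[0.051,-0.0673,-0.0455],-2.15,1],
  ],
)

```text
time: 17.98
tool_pos: [0.5749, 0.0475, 0.1919]
ee_rot: [-3.14, 0.001, 1.123]
wrist_force: [-0.2, 0.3, -3.0]
width: 0.0239
finger_force: 29.9
```

```bash
cat > avg.py <<'E'
import sys
from bench import robot
from h import *
for n in sys.argv[2:]:
    S=[robot.snapshot(n) for _ in range(8)]; s=S[0]; z=np.stack([a["z_map"] for a in S]); z[z==0]=np.nan
    s["z_map"]=np.nan_to_num(np.nanmedian(z,0)); s["image"]=np.mean([a["image"] for a in S],0).round().astype(np.uint8); np.savez(f"pics/{n}{sys.argv[1]}.npz",**s)
E
python3 avg.py 6 side top; python3 ang.py side6 top6
python3 - <<'E'
from st import *
c=fwd(get(),(.051,-.0673,-.0455),-2.15); put(c); print(c)
s=load("side6"); u,v=proj(s,W(p,[0,0]))[0].astype(int)
t6=load("top6"); a,b=proj(t6,W(p,[0,0]))[0].astype(int)
cv2.imwrite("pics/a6.png",np.hstack([crop(s,u-40,v-48,u+40,v+42,5),crop(t6,a-40,b-45,a+40,b+45,5)]))
E
```

```text
nl
   side6 33 0.58 [-1.4, -2.3, 0.7] 0.25
   top6 None
fl
   side6 40 0.57 [-1.3, -2.0, 1.1] 0.29
   top6 None
fr
   side6 36 0.63 [-0.3, -2.4, 0.1] 0.27
   top6 None
nr
   side6 None
   top6 None
(np.float64(0.5755350584308406), np.float64(0.04646200786863175), 0.19260000000000005, 64.3)avg.py:6: RuntimeWarning: All-NaN slice encountered
  s["z_map"]=np.nan_to_num(np.nanmedian(z,0)); s["image"]=np.mean([a["image"] for a in S],0).round().astype(np.uint8); np.savez(f"pics/{n}{sys.argv[1]}.npz",**s)
```

View pics/a6.png

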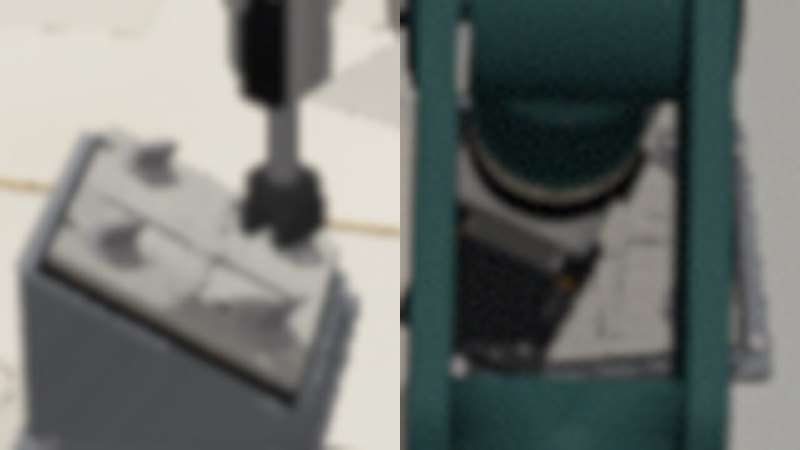

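```bash
cat > plan.py <<'E'
import sys
from st import *
k,th0=sys.argv[1],float(sys.argv[2]); c=get()
def tool(c,q): r=shift(c,q); return r
q=pose(k,th0,.0045); print("insert",shift(c,q))
u,l,n=axes(p[3]); T=tip(k)
for th,d,b in ((.9,.006,.001),(1.2,.006,.0015),(1.5,.006,.002)):
    x=np.array(pose(k,th,d)); x[:2]-=b*u[:2]/np.cos(a); print(th,shift(q,x))
x=np.array([*(T[:2]-.002*u[:2]/np.cos(a)),T[2]-.006+.077,95.34-107]); print("end",shift(q,x))
E
python3 plan.py nl .6
```

```text
insert ([-0.0001, 0.0012, 0.0445], np.float64(0.009))
0.9 ([-0.0009, -0.001, 0.0015], np.float64(1.692))
1.2 ([-0.0012, -0.002, 0.0015], np.float64(3.51))
1.5 ([-0.0011, -0.0029, 0.0015], np.float64(5.427))
end ([-0.001, -0.003, 0.0015], np.float64(7.587))
```

Emit:
carry_out(
  steps=[
    [[0,0.0012,0.02],0,1],
    [[0,0.0012,0.034],0,1],
    [[0,0.0012,0.039],0,1],
    [[0,0.0012,0.041],0,1],
    [[0,0.0012,0.043],0,1],
    [[0,0.0012,0.0445],0,1],
    [[0,0.0012,0.0445],0,1],
  ],
)

```text
time: 19.65
tool_pos: [0.577, 0.0464, 0.1479]
ee_rot: [3.141, -0.0, 1.122]
wrist_force: [1.1, 0.3, -3.0]
width: 0.024
finger_force: 29.9
```

Emit:
carry_out(
  steps=[
    [[-0.0005,-0.0005,0.0008],0.8,1],
    [[-0.0009,-0.001,0.0015],1.7,1],
    [[-0.001,-0.0015,0.0015],2.6,1],
    [[-0.0012,-0.002,0.0015],3.5,1],
    [[-0.0012,-0.0025,0.0015],4.4,1],
    [[-0.0011,-0.0029,0.0015],5.3,1],
    [[-0.001,-0.003,0.0015],6.2,1],
    [[-0.001,-0.003,0.0015],7.0,1],
    [[-0.001,-0.003,0.0015],7.6,1],
    [[-0.001,-0.003,0.0015],7.6,1],
  ],
)

```text
time: 20.9
tool_pos: [0.5754, 0.0476, 0.1492]
ee_rot: [-3.139, -0.006, -0.202]
wrist_force: [0.2, 3.2, 5.8]
width: 0.0241
finger_force: 29.9
```

Run:
```python
from st import *
from bench import robot
o=robot.get_obs(); print(o["wrist_torque"],o["joint_torque"][5])
c=fwd(fwd(get(),(0,.0012,.0445),0),(-.001,-.003,.0015),7.6); put(c); print(c)
```

```text
[ 0.5759 -0.116   0.1402] 0.3107496164739132
(np.float64(0.5734794607078733), np.float64(0.046341517199567236), 0.14660000000000006, -11.700000000000003)
```

Emit:
carry_out(
  steps=[
    [[0,0,0],0.6,1],
    [[0,0,0],1.2,1],
    [[0,0,0],1.2,1],
  ],
)

```text
time: 21.28
tool_pos: [0.5756, 0.0486, 0.1494]
ee_rot: [-3.136, -0.005, -0.411]
wrist_force: [0.7, 4.4, 6.0]
width: 0.0238
finger_force: 30.0
```

```bash
cat > o.py <<'E'
from bench import robot
import numpy as np
o=robot.get_obs(); print(o["wrist_torque"].round(3),o["wrist_force"].round(1),o["tool_pos"].round(4),np.degrees(o["ee_rot"]).round(1))
E
python3 o.py; python3 avg.py 7 side; python3 ang.py side7
```

```text
[ 1.014 -0.084  0.145] [0.7 4.4 6. ] [0.5756 0.0486 0.1494] [-179.7   -0.3  -23.5]
nl
   side7 37 -1.13 [5.0, 11.3, 4.6] 0.79
fl
   side7 41 0.62 [-1.6, -2.2, 0.5] 0.18
fr
   side7 36 0.58 [-1.3, -2.4, 0.2] 0.21
nr
   side7 18 0.58 [-0.4, -1.9, 0.1] 0.25avg.py:6: RuntimeWarning: All-NaN slice encountered
  s["z_map"]=np.nan_to_num(np.nanmedian(z,0)); s["image"]=np.mean([a["image"] for a in S],0).round().astype(np.uint8); np.savez(f"pics/{n}{sys.argv[1]}.npz",**s)
```

Emit:
carry_out(
  steps=[
    [[0,0,-0.01],0,1],
    [[0,0,-0.035],0,1],
    [[0,0,-0.06],0,1],
    [[0,0,-0.06],0,1],
  ],
)

```text
time: 22.18
tool_pos: [0.5744, 0.0461, 0.2081]
ee_rot: [-3.141, -0.004, -0.413]
wrist_force: [0.5, -0.4, -3.1]
width: 0.0243
finger_force: 29.9
```

```bash
python3 o.py; python3 avg.py 8 side top 2>/dev/null; python3 ang.py side8 top8;  python3 - <<'E'
from st import *
c=fwd(fwd(get(),(0,0,0),1.2),(0,0,-.06),0); put(c); print(c)
s=load("side8"); w=cloud(s).reshape(-1,3); from bench import robot
tp=robot.get_obs()["tool_pos"]; m=(np.hypot(*(w[:,:2]-tp[:2]).T)<.04)
for lo,hi in ((.0,.015),(.02,.035),(.036,.046),(.05,.072)):
    q=w[m&(w[:,2]>tp[2]-.0764+lo)&(w[:,2]<tp[2]-.0764+hi)]; print(lo,len(q),(np.percentile(q,[3,97],axis=0).mean(0)-tp)*1000,cv2.minAreaRect((q[:,:2]*1000).astype(np.float32)),q[:,2].min()-tp[2])
E
```

```text
[ 0.039  0.186 -0.028] [ 0.5 -0.4 -3.1] [0.5744 0.0461 0.2081] [-180.    -0.2  -23.7]
nl
   side8 50 -1.51 [-0.9, -2.3, 0.5] 0.27
   top8 None
fl
   side8 41 0.62 [-1.1, -1.9, 0.5] 0.29
   top8 None
fr
   side8 34 0.6 [-0.8, -2.3, 0.6] 0.19
   top8 None
nr
   side8 25 0.67 [-1.1, -2.5, 0.4] 0.18
   top8 None
(np.float64(0.5734794607078733), np.float64(0.046341517199567236), 0.20660000000000006, -23.700000000000003)
0.0 95 [ -3.1179   7.3147 -68.9357] ((566.9076538085938, 56.89604949951172), (40.850975036621094, 23.375246047973633), 22.442792892456055) -0.07611194117514944
0.02 116 [ -3.2662   6.0441 -49.2975] ((571.11572265625, 50.583457946777344), (32.72464370727539, 31.183921813964844), 15.037768363952637) -0.05616524625261887
0.036 24 [ -2.7385   5.675  -35.5204] ((570.1729736328125, 53.75140380859375), (13.959571838378906, 6.681268692016602), 16.786041259765625) -0.03983179109572363
0.05 51 [ -2.7581   6.1721 -15.486 ] ((569.8976440429688, 54.57400131225586), (13.909849166870117, 8.583088874816895), 16.823617935180664) -0.02544387204029669
```

Run:
```python
from st import *
c=get(); q=pose("fr",.6,-.02); print(shift(c,q),q)
```

```text
([0.1031, 0.0364, -0.0054], np.float64(-8.791)) (np.float64(0.6532420983080506), np.float64(-0.028451896053905443), np.float64(0.21202791471560917), np.float64(64.20559980739229))
```

Emit:
carry_out(
  steps=[
    [[0.0,0.0,-0.015],-0.9,1],
    [[0.02,0.007,-0.02],-1.9,1],
    [[0.05,0.018,-0.02],-2.9,1],
    [[0.08,0.028,-0.015],-3.9,1],
    [[0.103,0.0364,-0.01],-4.9,1],
    [[0.103,0.0364,-0.0055],-5.9,1],
    [[0.103,0.0364,-0.0055],-6.9,1],
    [[0.103,0.0364,-0.0055],-7.9,1],
    [[0.103,0.0364,-0.0055],-8.8,1],
    [[0.103,0.0364,-0.0055],-8.8,1],
  ],
)

```text
time: 24.22
tool_pos: [0.6533, -0.0279, 0.2115]
ee_rot: [-3.141, -0.0, 1.121]
wrist_force: [-0.0, -0.2, -2.1]
width: 0.0237
finger_force: 29.9
```

```bash
python3 o.py
python3 - <<'E'
from st import *
c=fwd(get(),(.103,.0364,-.0055),-8.8); put(c); print(c)
E
python3 plan.py fr .6
```

```text
[-0.037  0.131 -0.01 ] [-0.  -0.2 -2.1] [ 0.6533 -0.0279  0.2115] [-180.    -0.    64.2]
(np.float64(0.6531618087515711), np.float64(-0.02838922219355669), 0.21210000000000007, 64.3)
insert ([-0.0, 0.0057, 0.0246], np.float64(0.009))
0.9 ([-0.0009, -0.001, 0.0015], np.float64(1.692))
1.2 ([-0.0012, -0.002, 0.0015], np.float64(3.51))
1.5 ([-0.0011, -0.0029, 0.0015], np.float64(5.427))
end ([-0.001, -0.003, 0.0015], np.float64(7.587))
```

Emit:
carry_out(
  steps=[
    [[0,0.0057,0.008],0,1],
    [[0,0.0057,0.016],0,1],
    [[0,0.0057,0.02],0,1],
    [[0,0.0057,0.022],0,1],
    [[0,0.0057,0.0235],0,1],
    [[0,0.0057,0.0245],0,1],
    [[0,0.0057,0.0245],0,1],
  ],
)

```text
time: 25.1
tool_pos: [0.6588, -0.0305, 0.1875]
ee_rot: [3.14, -0.0, 1.122]
wrist_force: [0.9, 0.0, -1.7]
width: 0.0238
finger_force: 29.9
```

Emit:
carry_out(
  steps=[
    [[-0.0005,-0.0005,0.0008],0.9,1],
    [[-0.0009,-0.001,0.0015],1.8,1],
    [[-0.001,-0.0015,0.0015],2.7,1],
    [[-0.0012,-0.002,0.0015],3.6,1],
    [[-0.0012,-0.0025,0.0015],4.5,1],
    [[-0.0011,-0.0029,0.0015],5.4,1],
    [[-0.001,-0.003,0.0015],6.3,1],
    [[-0.001,-0.003,0.0015],7.2,1],
    [[-0.001,-0.003,0.0015],8.0,1],
    [[-0.001,-0.003,0.0015],8.8,1],
  ],
)

```text
time: 26.35
tool_pos: [0.6569, -0.0272, 0.1889]
ee_rot: [-3.135, -0.004, -0.415]
wrist_force: [0.9, 5.2, 5.3]
width: 0.0239
finger_force: 30.0
```

```bash
python3 o.py
python3 - <<'E'
from st import *
c=fwd(fwd(get(),(0,.0057,.0245),0),(-.001,-.003,.0015),8.8); put(c); print(c)
q=pose("fl",.6,.0); q=(q[0],q[1],q[2]+.02,q[3]); print(shift(c,q),q)
E
```

```text
[ 1.416 -0.106  0.311] [0.9 5.2 5.3] [ 0.6569 -0.0272  0.1889] [-179.6   -0.2  -23.8]
(np.float64(0.6551610576245531), np.float64(-0.030461178743265153), 0.18610000000000007, -23.700000000000003)
([-0.0388, -0.0743, -0.0259], np.float64(-8.791)) (np.float64(0.6495223557620917), np.float64(0.053203120539623935), np.float64(0.21202791471560914), np.float64(64.20559980739229))
```

Emit:
carry_out(
  steps=[
    [[0,0,-0.01],0,1],
    [[0.0,0.0,-0.035],-0.6,1],
    [[-0.015,-0.025,-0.038],-1.6,1],
    [[-0.03,-0.05,-0.036],-2.6,1],
    [[-0.0388,-0.0743,-0.03],-3.6,1],
    [[-0.0388,-0.0743,-0.026],-4.6,1],
    [[-0.0388,-0.0743,-0.026],-5.6,1],
    [[-0.0388,-0.0743,-0.026],-6.6,1],
    [[-0.0388,-0.0743,-0.026],-7.6,1],
    [[-0.0388,-0.0743,-0.026],-8.6,1],
  ],
)

```text
time: 27.6
tool_pos: [0.6492, 0.0529, 0.2112]
ee_rot: [-3.141, 0.002, 1.095]
wrist_force: [0.3, 0.8, -3.5]
width: 0.0235
finger_force: 29.9
```

```bash
python3 o.py
python3 - <<'E'
from st import *
c=fwd(get(),(-.0388,-.0743,-.026),-8.6); put(c); print(c)
E
python3 avg.py 9 side 2>/dev/null; python3 ang.py side9; python3 plan.py fl .6
```

```text
[-0.006  0.045  0.026] [ 0.3  0.8 -3.5] [0.6492 0.0529 0.2112] [-1.80e+02  1.00e-01  6.27e+01]
(np.float64(0.649498068808516), np.float64(0.05316812567611549), 0.21210000000000007, 62.3)
nl
   side9 53 1.57 [-1.2, -2.4, 0.6] 0.25
fl
   side9 41 0.58 [-1.3, -2.2, 0.1] 0.28
fr
   side9 None
nr
   side9 34 0.73 [-0.9, -2.6, 0.8] 0.25
insert ([0.0001, 0.001, 0.0246], np.float64(-0.191))
0.9 ([-0.0009, -0.001, 0.0015], np.float64(1.692))
1.2 ([-0.0012, -0.002, 0.0015], np.float64(3.51))
1.5 ([-0.0011, -0.0029, 0.0015], np.float64(5.427))
end ([-0.001, -0.003, 0.0015], np.float64(7.587))
```

Emit:
carry_out(
  steps=[
    [[0,0.001,0.01],-0.2,1],
    [[0,0.001,0.017],-0.2,1],
    [[0,0.001,0.02],-0.2,1],
    [[0,0.001,0.022],-0.2,1],
    [[0,0.001,0.0235],-0.2,1],
    [[0,0.001,0.0245],-0.2,1],
    [[0,0.001,0.0245],-0.2,1],
  ],
)

```text
time: 28.88
tool_pos: [0.6507, 0.0532, 0.1873]
ee_rot: [3.141, -0.0, 1.122]
wrist_force: [0.1, -0.0, -2.0]
width: 0.0242
finger_force: 29.9
```

Emit:
carry_out(
  steps=[
    [[-0.0005,-0.0005,0.0008],0.9,1],
    [[-0.0009,-0.001,0.0015],1.8,1],
    [[-0.001,-0.0015,0.0015],2.7,1],
    [[-0.0012,-0.002,0.0015],3.6,1],
    [[-0.0012,-0.0025,0.0015],4.5,1],
    [[-0.0011,-0.0029,0.0015],5.4,1],
    [[-0.001,-0.003,0.0015],6.3,1],
    [[-0.001,-0.003,0.0015],7.2,1],
    [[-0.001,-0.003,0.0015],8.0,1],
    [[-0.001,-0.003,0.0015],8.8,1],
  ],
)

```text
time: 30.12
tool_pos: [0.6487, 0.0562, 0.1889]
ee_rot: [-3.135, -0.003, -0.415]
wrist_force: [-0.1, 6.0, 5.2]
width: 0.0237
finger_force: 30.0
```

```bash
python3 o.py
python3 - <<'E'
from st import *
c=fwd(fwd(get(),(0,.001,.0245),-.2),(-.001,-.003,.0015),8.8); put(c); print(c)
q=pose("nr",.65,.0); q=(q[0],q[1],q[2]+.02,q[3]); print(shift(c,q),q)
E
```

```text
[1.459 0.171 0.359] [-0.1  6.   5.2] [0.6487 0.0562 0.1889] [-179.6   -0.2  -23.8]
(np.float64(0.6472465722857166), np.float64(0.05310318386283141), 0.18610000000000007, -23.700000000000003)
([-0.022, 0.1084, 0.0135], np.float64(-8.517)) (np.float64(0.5834744734710399), np.float64(-0.03733942523017665), np.float64(0.17259230344159435), np.float64(61.4696391142525))
```

Emit:
carry_out(
  steps=[
    [[0,0,-0.01],0,1],
    [[0.0,0.0,-0.035],-0.6,1],
    [[-0.006,0.03,-0.038],-1.6,1],
    [[-0.012,0.06,-0.036],-2.6,1],
    [[-0.018,0.09,-0.03],-3.6,1],
    [[-0.022,0.1084,-0.015],-4.6,1],
    [[-0.022,0.1084,0.0],-5.6,1],
    [[-0.022,0.1084,0.0135],-6.6,1],
    [[-0.022,0.1084,0.0135],-7.6,1],
    [[-0.022,0.1084,0.0135],-8.5,1],
  ],
)

```text
time: 31.38
tool_pos: [0.5833, -0.0373, 0.1718]
ee_rot: [-3.141, 0.001, 1.076]
wrist_force: [0.1, 0.6, -1.8]
width: 0.0241
finger_force: 30.0
```

```bash
python3 o.py
python3 - <<'E'
from st import *
c=fwd(get(),(-.022,.1084,.0135),-8.5); put(c); print(c)
E
python3 avg.py 10 side 2>/dev/null; python3 ang.py side10; python3 plan.py nr .65
```

```text
[-0.053  0.104  0.035] [ 0.1  0.6 -1.8] [ 0.5833 -0.0373  0.1718] [-1.80e+02  1.00e-01  6.17e+01]
(np.float64(0.5835308562427401), np.float64(-0.03731179016874588), 0.17260000000000006, 61.3)
nl
   side10 53 -1.54 [-0.7, -2.4, 0.6] 0.31
fl
   side10 54 1.58 [-2.0, -1.8, 0.2] 0.34
fr
   side10 48 1.6 [-1.1, -2.0, -0.1] 0.38
nr
   side10 35 0.61 [-1.3, -3.5, 0.4] 0.29
insert ([-0.0, 0.001, 0.0245], np.float64(-0.017))
0.9 ([-0.0009, -0.0009, 0.0015], np.float64(1.418))
1.2 ([-0.0012, -0.0019, 0.0015], np.float64(3.236))
1.5 ([-0.0012, -0.0028, 0.0015], np.float64(5.154))
end ([-0.0011, -0.0029, 0.0015], np.float64(7.313))
```

All three others are home. Now the last screw.

Emit:
carry_out(
  steps=[
    [[0,0.001,0.01],0,1],
    [[0,0.001,0.017],0,1],
    [[0,0.001,0.02],0,1],
    [[0,0.001,0.022],0,1],
    [[0,0.001,0.0235],0,1],
    [[0,0.001,0.0245],0,1],
    [[0,0.001,0.0245],0,1],
  ],
)

```text
time: 32.65
tool_pos: [0.5852, -0.0375, 0.1481]
ee_rot: [3.14, -0.001, 1.07]
wrist_force: [1.7, -1.1, -1.4]
width: 0.024
finger_force: 30.0
```

Emit:
carry_out(
  steps=[
    [[-0.0005,-0.0005,0.0008],0.8,1],
    [[-0.0009,-0.001,0.0015],1.6,1],
    [[-0.001,-0.0015,0.0015],2.4,1],
    [[-0.0012,-0.002,0.0015],3.3,1],
    [[-0.0012,-0.0025,0.0015],4.2,1],
    [[-0.0011,-0.0029,0.0015],5.1,1],
    [[-0.001,-0.003,0.0015],6.0,1],
    [[-0.001,-0.003,0.0015],6.9,1],
    [[-0.001,-0.003,0.0015],7.7,1],
    [[-0.001,-0.003,0.0015],8.5,1],
  ],
)

```text
time: 33.9
tool_pos: [0.5835, -0.0348, 0.1491]
ee_rot: [-3.136, -0.005, -0.416]
wrist_force: [1.5, 3.3, 5.4]
width: 0.0237
finger_force: 30.0
```

```bash
python3 o.py
python3 - <<'E'
from st import *
c=fwd(fwd(get(),(0,.001,.0245),0),(-.001,-.003,.0015),8.5); put(c); print(c)
E
```

```text
[ 1.093 -0.288  0.437] [1.5 3.3 5.4] [ 0.5835 -0.0348  0.1491] [-179.7   -0.3  -23.8]
(np.float64(0.5812963404178858), np.float64(-0.03722848933756509), 0.14660000000000006, -23.700000000000003)
```

Run:
```python
from st import *
c=get()
print(shift(c,(.474,.290,.20,9.5)))
```

```text
([-0.2298, -0.2565, -0.0534], -3.32)
```

Emit:
carry_out(
  steps=[
    [[0,0,-0.01],0,1],
    [[0,0,-0.045],-0.5,1],
    [[-0.025,-0.028,-0.06],-1.2,1],
    [[-0.06,-0.067,-0.06],-2.0,1],
    [[-0.1,-0.11,-0.06],-2.8,1],
    [[-0.14,-0.155,-0.058],-3.3,1],
    [[-0.18,-0.2,-0.055],-3.3,1],
    [[-0.21,-0.235,-0.0535],-3.3,1],
    [[-0.23,-0.2565,-0.0535],-3.3,1],
    [[-0.23,-0.2565,-0.0535],-3.3,1],
  ],
)

```text
time: 35.15
tool_pos: [0.4726, 0.2915, 0.199]
ee_rot: [3.14, 0.002, 0.168]
wrist_force: [0.3, 0.3, -3.2]
width: 0.0236
finger_force: 30.0
```

```bash
python3 o.py; python3 avg.py 11 side top 2>/dev/null; python3 ang.py side11 top11
python3 - <<'E'
from st import *
c=fwd(get(),(-.23,-.2565,-.0535),-3.3); put(c); print(c)
s=load("side11"); w=cloud(s).reshape(-1,3); from bench import robot
tp=robot.get_obs()["tool_pos"]; m=(np.hypot(*(w[:,:2]-tp[:2]).T)<.04)
for lo,hi in ((.0,.015),(.02,.035),(.036,.046),(.05,.072)):
    q=w[m&(w[:,2]>tp[2]-.0764+lo)&(w[:,2]<tp[2]-.0764+hi)]; print(lo,len(q),(np.percentile(q,[3,97],axis=0).mean(0)-tp)*1000,cv2.minAreaRect((q[:,:2]*1000).astype(np.float32)),q[:,2].min()-tp[2])
print(shift(c,(.474,.290,.0825,9.5)))
u,v=proj(s,W(p,[0,0]))[0].astype(int); a,b=proj(s,[.474,.29,.13])[0].astype(int)
cv2.imwrite("pics/a11.png",np.hstack([crop(s,u-40,v-48,u+40,v+42,5),crop(s,a-40,b-45,a+40,b+45,5)]))
E
```

```text
[-0.06   0.145 -0.002] [ 0.3  0.3 -3.2] [0.4726 0.2915 0.199 ] [1.799e+02 1.000e-01 9.600e+00]
nl
   side11 51 1.25 [-0.5, -0.5, 0.4] 0.5
   top11 28 1.48 [-2.7, 0.0, 0.4] 0.29
fl
   side11 52 1.52 [-2.0, -2.0, 0.5] 0.29
   top11 28 -1.52 [-0.4, 1.0, 0.5] 0.28
fr
   side11 45 -1.63 [-0.6, -1.6, -0.0] 0.41
   top11 29 1.5 [-0.3, 0.3, 0.2] 0.29
nr
   side11 None
   top11 28 1.5 [-1.7, -0.9, -0.2] 0.34
(np.float64(0.4737935486620406), np.float64(0.2900869544849032), 0.20010000000000006, 9.299999999999997)
0.0 104 [ -2.8728  13.4857 -68.4793] ((466.8423156738281, 298.810791015625), (39.408294677734375, 19.8526611328125), 41.435401916503906) -0.07572533053812816
0.02 192 [ -2.1508   3.131  -49.1978] ((471.68212890625, 292.61444091796875), (34.87464141845703, 32.13264846801758), 13.705034255981445) -0.056140527589749994
0.036 34 [ -1.3385   5.8594 -35.1859] ((472.4340515136719, 296.26055908203125), (13.882548332214355, 5.865501403808594), 3.546360731124878) -0.03989501489108732
0.05 82 [ -1.4434   3.5273 -16.1706] ((471.5652770996094, 294.5473327636719), (15.402968406677246, 8.402475357055664), 15.406556129455566) -0.026371038354933568
([0.0002, 0.0001, 0.1176], -0.02)
```

View pics/a11.png

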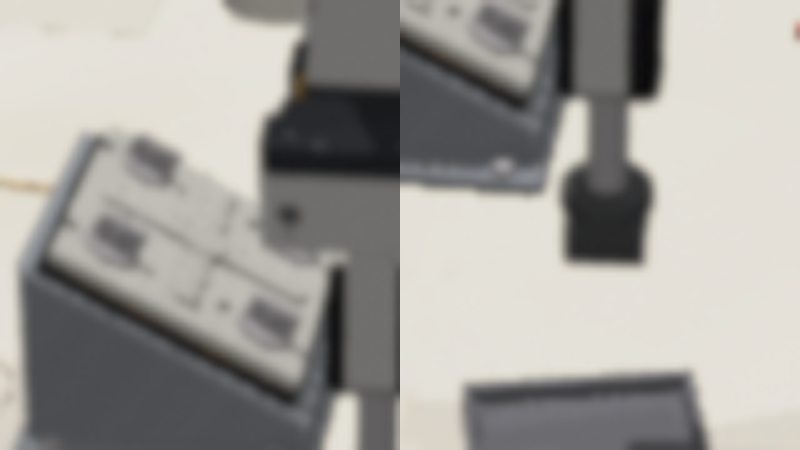

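Emit:
carry_out(
  steps=[
    [[0,0,0.03],0,1],
    [[0,0,0.07],0,1],
    [[0,0,0.1],0,1],
    [[0,0,0.11],0,1],
    [[0,0,0.114],0,1],
    [[0,0,0.116],0,1],
    [[0,0,0.1175],0,1],
    [[0,0,0.1175],0,1],
  ],
)

```text
time: 36.95
tool_pos: [0.4743, 0.2907, 0.0829]
ee_rot: [-3.141, -0.001, 0.163]
wrist_force: [0.2, 0.5, -3.0]
width: 0.0234
finger_force: 30.0
```

Emit:
carry_out(
  steps=[
    [[0,0,0.0008],0,1],
    [[0,0,0.0016],0,1],
    [[0,0,0.0016],0,1],
  ],
)

```text
time: 37.33
tool_pos: [0.4742, 0.2907, 0.0814]
ee_rot: [-3.141, -0.001, 0.163]
wrist_force: [-0.7, -0.3, 2.0]
width: 0.0237
finger_force: 30.0
```

Emit:
carry_out(
  steps=[
    [[0,0,0],0,0.4],
    [[0,0,0],0,0.2],
    [[0,0,0],0,0],
    [[0,0,0],0,-0.5],
    [[0,0,0],0,-1],
    [[0,0,0],0,-1],
    [[0,0,0],0,-1],
    [[0,0,0],0,-1],
  ],
)

```text
time: 38.33
tool_pos: [0.4739, 0.2905, 0.0805]
ee_rot: [-3.142, -0.0, 0.163]
wrist_force: [0.3, 0.2, -0.2]
width: 0.0923
finger_force: 0.0
```

Emit:
carry_out(
  steps=[
    [[0,0,-0.01],0,-1],
    [[0,0,-0.03],0,-1],
    [[0,0,-0.07],0,-1],
    [[0,0,-0.12],0,-1],
    [[0,0,-0.16],0,-1],
    [[-0.03,0,-0.18],0,-1],
    [[-0.08,0,-0.18],0,-1],
    [[-0.12,0,-0.18],0,-1],
    [[-0.12,0,-0.18],0,-1],
  ],
)

```text
time: 39.45
tool_pos: [0.3539, 0.2711, 0.2623]
ee_rot: [-3.14, -0.003, 0.164]
wrist_force: [0.4, -0.5, 0.9]
width: 0.0942
finger_force: 0.0
```

```bash
python3 o.py; python3 avg.py 12 side top 2>/dev/null; python3 ang.py side12 top12
python3 - <<'E'
from h import *
np.set_printoptions(precision=4,suppress=True)
C={n:cloud(load(n+"12")).reshape(-1,3) for n in("top","side")}
def rep(name,x,y,r,z0,z1):
    for n,w in C.items():
        m=(np.hypot(w[:,0]-x,w[:,1]-y)<r)&(w[:,2]>z0)&(w[:,2]<z1); q=w[m]
        if m.sum()<5: print(name,n,m.sum()); continue
        e=np.percentile(q,[2,98],axis=0); print(name,n,m.sum(),"mid",e.mean(0),"size",e[1]-e[0])
rep("jar",.497,-.27,.08,.075,.1)
rep("tin",.333,.322,.06,.018,.035)
rep("spool",.467,.465,.04,.035,.055)
rep("handle",.472,.292,.05,.1,.14)
rep("fork",.472,.292,.05,.018,.035)
E
```

```text
[-0.059  0.092  0.049] [ 0.4 -0.5  0.9] [0.3539 0.2711 0.2623] [-179.9   -0.2    9.4]
nl
   side12 53 1.63 [-0.9, -2.2, 0.0] 0.35
   top12 27 1.49 [-1.1, -0.0, 0.9] 0.31
fl
   side12 51 1.55 [0.4, -1.5, 0.8] 0.35
   top12 29 1.64 [-1.8, 0.9, 0.2] 0.35
fr
   side12 45 -1.57 [-0.3, -2.2, -0.1] 0.41
   top12 29 1.51 [-0.9, 0.3, 0.1] 0.34
nr
   side12 45 1.51 [-1.6, -2.3, -0.1] 0.31
   top12 28 1.53 [0.3, -0.1, -0.2] 0.35
jar top 1062 mid [ 0.5017 -0.2919  0.0844] size [0.0861 0.0873 0.0081]
jar side 470 mid [ 0.5036 -0.2881  0.0822] size [0.0868 0.0868 0.0128]
tin top 519 mid [0.3348 0.3202 0.0231] size [0.0609 0.0606 0.0056]
tin side 663 mid [0.3354 0.325  0.0216] size [0.0615 0.0607 0.0056]
spool top 2
spool side 213 mid [0.4717 0.47   0.041 ] size [0.0281 0.0285 0.0079]
handle top 1
handle side 331 mid [0.4719 0.294  0.1131] size [0.0384 0.0228 0.0243]
fork top 9 mid [0.4738 0.2757 0.0291] size [0.0217 0.0082 0.0101]
fork side 194 mid [0.4726 0.2946 0.0272] size [0.0343 0.0301 0.0154]
```

```bash
for i in 1 2 3; do python3 avg.py 2$i side top 2>/dev/null; done
python3 - <<'E'
from st import *
from ang import est
for k in SC:
    r=[x for t in ("12","21","22","23") for x in est(["top"+t,"side"+t],k)]
    for c in("top","side"): print(k,c,[round(x[2]%np.pi,2) for x in r if x[0].startswith(c) and x[1]])
# image-based: local structure-tensor orientation of each head in the rectified plate view
for n in("top","side"):
    im=np.mean([cv2.cvtColor(load(n+t)["image"],cv2.COLOR_RGB2GRAY).astype(float) for t in("12","21","22","23")],0)
    s=load(n+"12"); pp=np.array([.6252,.0088,.0803,.0932]); pp[:2]+= [-.0016,-.0025] if n=="top" else [.0014,.0025]
    g=np.arange(-.018,.0181,.0005); A,B=np.meshgrid(g,g,indexing="ij")
    for k,(i,j) in SC.items():
        uv=proj(s,W(pp,np.c_[A.ravel()+i*.042,B.ravel()+j*.042],.016)).astype(np.float32)
        R=cv2.remap(im.astype(np.float32),uv[:,0].reshape(A.shape),uv[:,1].reshape(A.shape),cv2.INTER_CUBIC)
        R=cv2.GaussianBlur(R,(0,0),2); gu,gl=np.gradient(R); w=np.exp(-(A**2+B**2)/2/.008**2)
        th=.5*np.arctan2(2*(w*gu*gl).sum(),(w*(gu**2-gl**2)).sum()); print(n,k,"gradient dir from uphill (deg)",np.degrees(th).round(1))
E
```

```text
nl top [1.49, 1.48, 1.5, 1.59]
nl side [1.63, 1.25, 1.66, 1.87]
fl top [1.64, 1.58, 1.55, 1.66]
fl side [1.55, 1.68, 1.61, 1.23]
fr top [1.51, 1.77, 1.76, 1.68]
fr side [1.57, 1.83, 1.85, 1.82]
nr top [1.53, 1.47, 1.49, 1.54]
nr side [1.51, 1.63, 1.84, 1.58]
top nl gradient dir from uphill (deg) 84.5
top fl gradient dir from uphill (deg) 86.1
top fr gradient dir from uphill (deg) 84.5
top nr gradient dir from uphill (deg) 80.9
side nl gradient dir from uphill (deg) -49.2
side fl gradient dir from uphill (deg) -29.1
side fr gradient dir from uphill (deg) -77.9
side nr gradient dir from uphill (deg) -53.0
```

```bash
python3 -c "
from bench import robot
print(robot.close_job())"
```

```text
the job is handed in; nothing more can be done
None
```

I turned all four screws home in cross order, stood the wrench upright in its tray, let go and handed the job in at about 40 s. First-pass turns were nearer a tenth of a turn than an eighth (about 0.6 rad). Near left's stop is confirmed only by camera; the other three also by the jump in wrench torque. The jar, spool and tin read unmoved.

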